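# Load the gang-cut jig and lock it

## Task

Load the cutting jig on the left for the saw: each square-cut 70 mm block goes into a pocket of its own, slid nose first under the hold-down bar along its lane until it drops flat into the pocket. The odd pieces lying among them (skew-cut or too short) are rejects and go in the wooden scrap tray. Once every good block is down in its pocket, swing the metal keeper bar fully shut behind them; leave the tape roll and the sanding block alone.

Things in the scene. Friction and masses are not known exactly. Their poses are not given: they have to be found in the camera images.
- jig: fixed plywood jig, 190 (x) x 210 (y) mm; origin at the centre of the underside, z up, deck 17 mm above it; +x, roughly away from the robot, is the loading direction. Three lanes along x at y = +70, +20, -30 mm. From x = -95 to +5 the deck is plain and open: lay blocks there, long side along x, and push them in from behind
- bar (a point): centre of the underside of the wooden hold-down bar (jig x = 60, y = 20 mm), 24 mm above the deck; it crosses all lanes from jig x = +45 to +75, its top 38 mm above the deck, on 9 mm posts between the lanes. The front of a seated block lies under it, so blocks cannot go in straight from above. Dividers 9 mm wide, 8 mm high, round-nosed, flank each lane from x = +5 to the bar (41 mm clear)
- pocket_0 (a point): centre of the floor of the left (+y) pocket (10 mm above the jig's underside); the pocket is sunk 7 mm into the deck, 75 mm long (jig x = +5 to +80) and 41 mm wide; axes as the jig's
- pocket_1 (a point): centre of the floor of the middle pocket (10 mm above the jig's underside); the pocket is sunk 7 mm into the deck, 75 mm long (jig x = +5 to +80) and 41 mm wide; axes as the jig's
- pocket_2 (a point): centre of the floor of the right pocket (10 mm above the jig's underside); the pocket is sunk 7 mm into the deck, 75 mm long (jig x = +5 to +80) and 41 mm wide; axes as the jig's
- keeper (a joint): angle of the aluminium keeper bar, rad: 0 = parked, pointing along jig -x at the jig's right side; 1.571 = shut, along jig +y right behind the pockets (turns clockwise seen from above; shuts only if no block sticks out behind the pockets). Bar 12 mm wide, 3 to 13 mm above the deck, 168 mm long from the pivot; light friction (some 0.1 N m), stays where left
- pivot (a point): pivot axis of the keeper bar, at deck height: jig x = -4, y = -90 mm
- knob (a point): centre of the upright round knob on the keeper bar, 14 mm diameter and 30 mm high, reaching from 13 to 43 mm above the deck; 160 mm from the pivot; point 30 mm above the deck
- scrap_tray: fixed open wooden tray for scrap, 130 (x) x 150 (y) x 45 mm, walls and floor 7 mm; origin at the centre of its underside
- blank_0: good block: square-cut pale wood, 36 (x) x 70 (y) x 20 (z) mm, 33 g, plain rectangular; origin at the centre of its underside; two or three of the good blocks are present
- blank_1: good block: square-cut pale wood, 36 (x) x 70 (y) x 20 (z) mm, 33 g, plain rectangular; origin at the centre of its underside; two or three of the good blocks are present
- blank_2: good block: square-cut pale wood, 36 (x) x 70 (y) x 20 (z) mm, 33 g, plain rectangular; origin at the centre of its underside; two or three of the good blocks are present
- odd_0: reject: wood, 35 (x) x 77 (y) x 20 (z) mm, with one end cut skew; origin at the centre of its underside; two or three of the rejects are present
- odd_1: reject: stubby wood, 30 (x) x 48 (y) x 22 (z) mm, cut skew; origin at the centre of its underside
- odd_2: reject: short rectangular wood, 30 (x) x 53 (y) x 18 (z) mm; origin at the centre of its underside
- fence (a point): point on the top edge of the fixed white saw fence, 65 mm high, 22 mm thick, that runs along x over the whole table between the jig and the loose pieces (y = 38 to 60 mm): carry things over it
- tape: roll of black tape, 53 mm across, 19 mm high, lying flat at the right; bystander; origin at the centre of its underside
- sanding: cork sanding block 59 x 104 x 31 mm at the left front edge; bystander; origin at the centre of its underside

How it is judged:
By the outcome, as a careful person would: the job done as asked, in the order asked, and still so for the second after the job is handed in, with the robot touching nothing.
Of blank_0, blank_1, blank_2 only 2 to 3 are there at a start; the rules pass over those that are not, and their reading is None.
Of odd_0, odd_1, odd_2 only 2 to 3 are there at a start; the rules pass over those that are not, and their reading is None.
At some moment in a run one of blank_0, blank_1, blank_2, odd_0, odd_1, odd_2 may be knocked a few centimetres aside while the robot is not near it.
Once in a run the grip may slacken for a moment while it holds something.
It also fails if it takes over 210 s, if anything falls off the work surface, if the arm or the gripper's body presses on something with over 40 N, if the wrist force passes 120 N, or if a joint passes its speed limit or range.

## Robot

A 7-joint arm with a two-finger parallel gripper is mounted at the origin on a cart in front of the work surface, level with it; the furniture and walls round the work are solid. World frame = base frame: x ahead of the robot, y to its left, z up, the work surface at z = 0. Lengths are in m, angles in rad, forces in N, time in s.
With the tool pointing down it reaches from about 0.35 to 0.9 m from the base axis. Payload 19.9 kg.
Tool frame: the origin (TCP) lies on the centre line of the jaws, within the pads' length; the fingertips stand 22 mm ahead of it and the grasp point (between the pads) lies 3 mm ahead of it (ctrl.tip_reach is the distance from the TCP to the fingertips, in m); z points along the fingers, x is the direction in which the jaws open and shut, and the axes are right-handed (so a half turn about z gives the same grasp; the last joint's range is limited). The gripper opens to 94 mm and grips with 3 to 60 N. Pads are 16 mm wide; open, the fingers measure 119 mm over their backs; the gripper's body (75 mm by 177 mm) begins 78 mm behind the grasp point.
Start: joints at [-1.385, 0.417, -0.01, 1.614, 0.005, 1.111, -0.053], TCP at [0.141, 0.609, 0.227] pointing down, gripper open.
Joint ranges: [-2.81, 2.81], [-0.39, 2.02], [-1.27, 1.25], [0.06, 2.57], [-1.19, 4.33], [0.19, 2], [-2.82, 2.82]. Speed limits (rad/s): [1.89, 1.89, 2.39, 2.39, 3.01, 3.01, 3.01].

## Interface

Orientations are given as a rotation vector (axis times angle).
In Python, from station import ctrl gives the robot as it stands. The module is installed in compiled form; this text tells all that it offers.
- The arm moves only by the tool servo_tool, never from a script. Its argument "deltas" is a list of rows, each an object of numbers: "dx", "dy", "dz": the shift along the tool's x, y, z in units of 50 mm (1.0 is 50 mm); "spin": the turn about the tool's z in units of 6 degrees (1.0 is 6 degrees). A call has 1 to 10 rows; each row shifts and turns the pose as measured when the row begins, along the tool's axes as they then stand; what a row does not reach is not made up. A row lasts 1/10 s, in which the tool goes at most 50 mm and 8.59 degrees, less where a joint would pass 70% of its speed; a pose out of reach is approached as far as the arm can. A call is refused whole if a number of a shift passes 1 or a number of a turn 1, either way. A call with a gripper value outside its range is refused whole. "grip" is the opening, from 0 (shut) to 1 (fully open), set as the call begins (left out, the last holds). The fingers move at their own pace and stop on an object; the grip force is fixed at half the most. Time passes only in rows, so rows that do not move let the fingers close. It gives the time, the measured TCP pose, the force and the opening at its end, in the units of the state.
- ctrl.get_state(): the state, without advancing time (a new reading comes with each control period).
- ctrl.read_camera(name): name is "side" or "top"; returns (picture, depth): 384x512x3 uint8, blue, green, red; 384x512 float32, m along the optical axis (not along the pixel's ray), 0 where there is no reading.
- ctrl.calibration(name): a dict with "mtx" (3x3 intrinsics, pixels), "D" ([k1, k2, p1, p2, k3] as OpenCV has them; the pictures are not rectified), "R" (3x3) and "t" (3): a world point X has camera coordinates R X + t. Camera axes: x right, y down, z forward; pixel columns grow to the right and rows downward; lengths in m; the calibration is good to about 2 mm. A picture is of the moment at which its call begins. calibration takes no time and is no camera call.
- ctrl.close_job(): hands the job in, once; it reports no verdict.
The state is a dict: "time": time; "joints": joint angles; "qd": joint speeds; "effort": joint torques, N m; "ee_pos": TCP position; "eef_rot": TCP orientation; "contact_force": force on the tool from outside, world axes, zero at the start; "ft_torque": the same for the moment, N m; "gripper_width": finger opening in m.
Only numpy, scipy, OpenCV 4.12 (cv2) and the standard library are available. Lean on these libraries where they do the work, as an engineer would, in place of code of your own. Each camera call takes 0.05 s, during which the arm holds its last target.

## Working session

There is one attempt and no reset: what is moved stays moved. The work goes in short steps, Python scripts to look and compute and a tool call to move; the robot and the scene stay as the last step left them, time stands still between calls to the robot, and variables do not carry over. Pictures are saved under pics/ and viewed, and the job is handed in when it is done.

Besides the shell and the picture viewer there is one more tool, called by a JSON object that holds its "method" and its "body". servo_tool: Moves the arm, as the interface text tells. Its arguments: {"type":"object","properties":{"deltas":{"type":"array"},"grip":{"type":"number"}},"required":["deltas"]}

```bash
mkdir -p pics
cat > h.py <<'E'
from station import ctrl
import numpy as np, cv2, json
def grab(n):
    a,d=ctrl.read_camera(n); np.savez(f'last_{n}.npz',a=a,d=d); return a,d
def cal(n):
    c=ctrl.calibration(n); return np.array(c['mtx'],float),np.array(c['D'],float),np.array(c['R'],float),np.array(c['t'],float).ravel()
def ray(n,uv,z):
    K,D,R,t=cal(n); uv=np.array(uv,float).reshape(-1,1,2)
    p=cv2.undistortPoints(uv,K,D).reshape(-1,2)
    d=np.c_[p,np.ones(len(p))]@R; o=-R.T@t
    s=(np.asarray(z)-o[2])/d[:,2]
    return o+d*s[:,None]
def proj(n,X):
    K,D,R,t=cal(n); 
    return cv2.projectPoints(np.array(X,float).reshape(-1,1,3),cv2.Rodrigues(R)[0],t,K,D)[0].reshape(-1,2)
def cloud(n,d):
    K,D,R,t=cal(n); h,w=d.shape
    u,v=np.meshgrid(np.arange(w),np.arange(h))
    p=cv2.undistortPoints(np.stack([u,v],-1).reshape(-1,1,2).astype(float),K,D).reshape(-1,2)
    z=d.reshape(-1); P=(np.c_[p*z[:,None],z]-t)@R
    P[z<=0]=np.nan
    return P.reshape(h,w,3)
E
python3 - <<'E'
from h import *
print(ctrl.get_state(), ctrl.tip_reach)
for n in('top','side'):
    a,d=grab(n); cv2.imwrite(f'pics/{n}0.png',a); K,D,R,t=cal(n); print(n,K.tolist(),D,-R.T@t,R.round(2).tolist())
E
```

```text
{'time': 0.0, 'joints': array([-1.38550234,  0.41799595, -0.01028935,  1.61416199,  0.00471663,
        1.11069212, -0.05297745]), 'qd': array([ 0.00030406,  0.00101187, -0.00159846,  0.00060772,  0.00111024,
       -0.00065847,  0.00073721]), 'effort': array([-9.29901216e-04, -8.51257682e+01,  6.38146643e-01, -4.25978565e+01,
       -4.89727815e-02,  1.86042418e-02,  1.16548890e-04]), 'ee_pos': array([0.14047943, 0.6086532 , 0.22681675]), 'eef_rot': array([ 2.45784655e+00,  1.95530918e+00, -1.40102853e-03]), 'contact_force': array([-0.50482529, -0.69751869, -0.16707855]), 'ft_torque': array([-0.00783384, -0.00257411, -0.02292943]), 'gripper_width': 0.0939818226486618} 0.022
top [[414.11005641762665, 0.0, 254.14841890433988], [0.0, 414.11005641762665, 185.29734656229945], [0.0, 0.0, 1.0]] [-0.13709601  0.          0.          0.          0.        ] [0.27615462 0.06994957 1.49996041] [[-0.01, -1.0, -0.02], [-0.98, 0.01, -0.2], [0.2, 0.02, -0.98]]
side [[399.9697449147405, 0.0, 252.09099526944078], [0.0, 399.9697449147405, 189.9271624575833], [0.0, 0.0, 1.0]] [0.02955606 0.         0.         0.         0.        ] [0.37000861 0.86610097 0.81864887] [[-0.97, -0.24, -0.01], [-0.16, 0.67, -0.73], [0.18, -0.7, -0.69]]
```

View pics/top0.png

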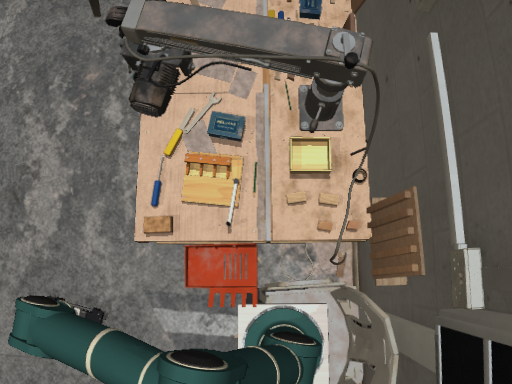

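View pics/side0.png

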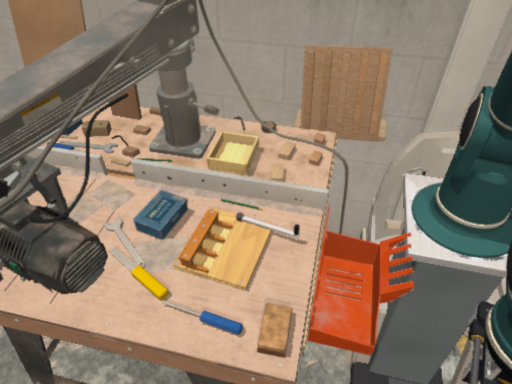

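Run:
```python
from h import *
z=np.load('last_top.npz'); a=z['a'];d=z['d']
cv2.imwrite('pics/t_jig.png',cv2.resize(a[135:245,130:265],None,fx=5.5,fy=5.4,interpolation=cv2.INTER_CUBIC))
cv2.imwrite('pics/t_bl.png',cv2.resize(a[125:245,260:380],None,fx=5,fy=5,interpolation=cv2.INTER_CUBIC))
z2=np.load('last_side.npz'); b=z2['a']
cv2.imwrite('pics/s_bl.png',cv2.resize(b[110:220,200:345],None,fx=5.4,fy=5.4,interpolation=cv2.INTER_CUBIC))
P=cloud('top',d)
for uv in [(345,40),(230,30),(325,90),(150,90),(320,115),(360,175),(350,150),(340,250),(320,65),(200,70),(245,120),(265,150),(265,200),(226,125)]: print(uv,P[uv[1],uv[0]].round(3))
P2=cloud('side',z2['d'])
for uv in [(175,20),(60,60),(178,120),(50,240),(345,165),(330,143),(300,130)]: print('s',uv,P2[uv[1],uv[0]].round(3))
```

```text
(345, 40) [ 0.864 -0.158  0.52 ]
(230, 30) [0.951 0.154 0.436]
(325, 90) [ 0.823 -0.135  0.292]
(150, 90) [0.871 0.445 0.207]
(320, 115) [ 0.825 -0.15   0.066]
(360, 175) [ 0.613 -0.301 -0.001]
(350, 150) [ 0.71  -0.269 -0.002]
(340, 250) [ 0.372 -0.38  -0.883]
(320, 65) [ 0.837 -0.102  0.43 ]
(200, 70) [ 1.051  0.308 -0.007]
(245, 120) [0.829 0.127 0.01 ]
(265, 150) [0.694 0.053 0.064]
(265, 200) [0.522 0.055 0.001]
(226, 125) [0.797 0.196 0.048]
s (175, 20) [ 0.833 -0.134  0.419]
s (60, 60) [0.97  0.172 0.434]
s (178, 120) [ 0.859 -0.106  0.122]
s (50, 240) [0.888 0.467 0.205]
s (345, 165) [ 0.328 -0.199 -0.035]
s (330, 143) [ 0.388 -0.257  0.003]
s (300, 130) [ 0.499 -0.315 -0.   ]
```

View pics/t_jig.png

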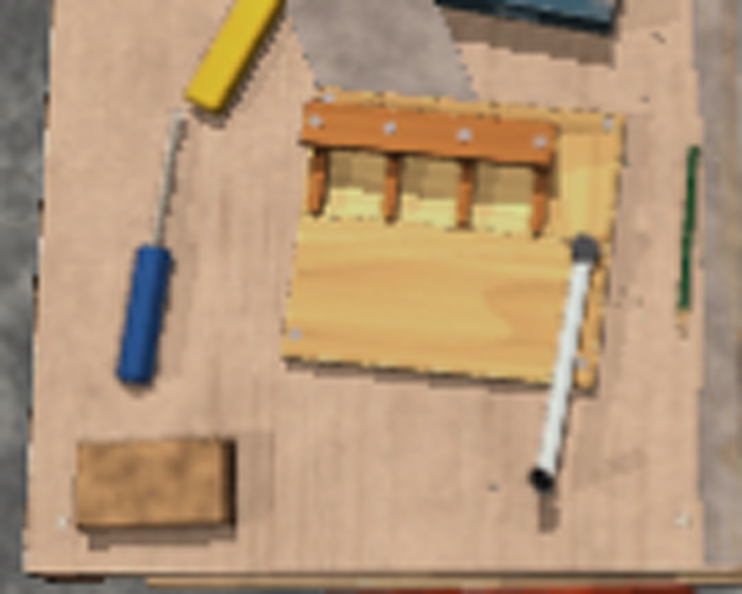

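View pics/t_bl.png

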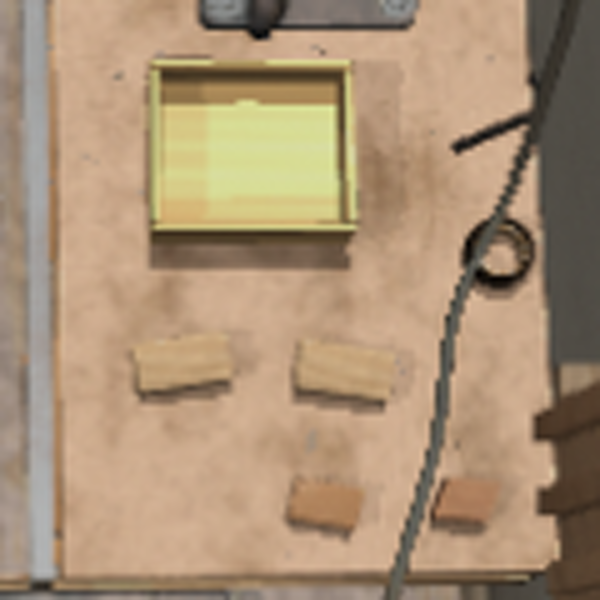

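View pics/s_bl.png

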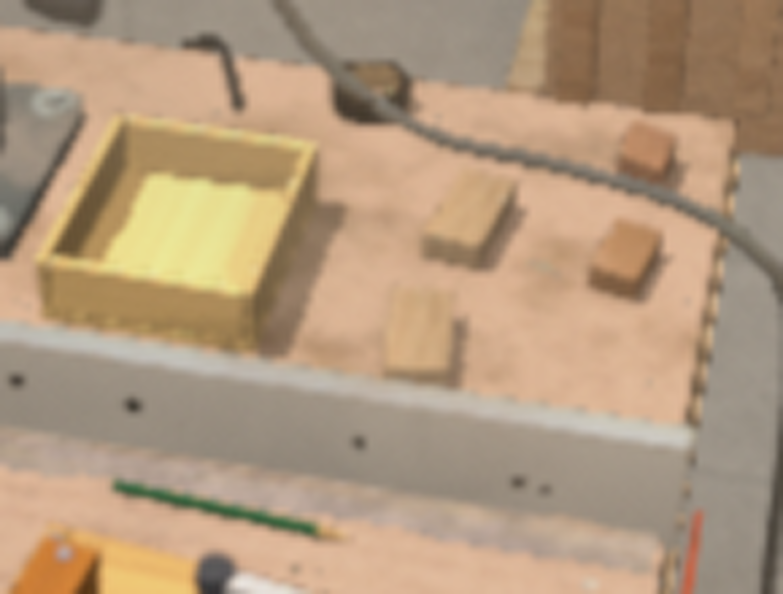

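```bash
cat >> h.py <<'E'
def pieces(n,zt=0.02,imgs=None,save=None):
    # height-based + saturation masks on upscaled patch, region of loose pieces
    a,d=imgs if imgs else grab(n)
    P=cloud(n,d)
    m=((P[...,2]>0.010)&(P[...,2]<0.03)&(P[...,0]>0.36)&(P[...,0]<0.62)&(P[...,1]<0.03)&(P[...,1]>-0.33)).astype(np.uint8)
    out=[]
    cn,_=cv2.findContours(m,cv2.RETR_EXTERNAL,cv2.CHAIN_APPROX_NONE)
    for c in cn:
        if cv2.contourArea(c)<25: continue
        mm=np.zeros_like(m); cv2.drawContours(mm,[c],-1,1,-1)
        pts=P[(mm>0)]; pts=pts[np.isfinite(pts[:,0])]
        zt=np.percentile(pts[:,2],60)
        W=ray(n,c.reshape(-1,2),zt)[:,:2]
        r=cv2.minAreaRect((W*1000).astype(np.float32))
        out.append((c,r,zt,a[mm>0].mean(0)))
        print(n,'ctr',np.round(r[0],1),'size',np.round(r[1],1),'ang',round(r[2],1),'z',round(zt,4),'bgr',a[mm>0].mean(0).round(),'px',c.reshape(-1,2).mean(0).round())
    return a,d,P,m,out
E
python3 - <<'E'
from h import *
for n in('top','side'):
    z=np.load(f'last_{n}.npz'); pieces(n,imgs=(z['a'],z['d']))
z=np.load('last_top.npz');P=cloud('top',z['d'])
# cable points: dark gray, height
a=z['a'].astype(int)
for v in range(150,262,10):
    row=P[v,330:380]; 
    i=np.nanargmax(row[:,2]); print(v,i+330,row[i].round(3))
print('table noise',np.nanstd(P[190:196,272:282,2]),np.nanmean(P[190:196,272:282,2]))
E
```

```text
top ctr [ 423.9 -157.8] size [51.8 30.5] ang 77.9 z 0.0174 bgr [ 90. 126. 168.] px [325. 226.]
top ctr [ 427.8 -260. ] size [51.6 28.8] ang 89.1 z 0.0226 bgr [ 90. 121. 164.] px [353. 224.]
top ctr [ 424.  -226.2] size [10.9 96.9] ang 70.2 z 0.0154 bgr [ 86.  98. 104.] px [343. 226.]
top ctr [ 520.8 -174.3] size [71.6 37.3] ang 80.5 z 0.02 bgr [115. 153. 185.] px [328. 199.]
top ctr [528.2 -59. ] size [37.4 70. ] ang 8.2 z 0.02 bgr [116. 154. 186.] px [296. 197.]
top ctr [ 549.8 -277.2] size [ 48.6 149.3] ang 74.2 z 0.0167 bgr [63. 74. 81.] px [354. 188.]
side ctr [528.8 -51.5] size [36.  80.3] ang 10.8 z 0.0216 bgr [125. 164. 199.] px [277. 171.]
side ctr [ 424.3 -152.8] size [64.2 32.4] ang 78.2 z 0.0196 bgr [ 98. 135. 178.] px [316. 156.]
side ctr [ 519.6 -169.5] size [82.6 39.9] ang 80.9 z 0.0218 bgr [119. 157. 192.] px [287. 149.]
side ctr [ 423.7 -317.9] size [20.6 37. ] ang 6.5 z 0.0211 bgr [ 74. 101. 133.] px [322. 128.]
side ctr [ 479.4 -317.9] size [20.8 38.2] ang 8.1 z 0.0214 bgr [ 73. 101. 133.] px [306. 125.]
side ctr [ 491.6 -267.5] size [ 78.1 277.8] ang 74.5 z 0.018 bgr [ 98. 119. 142.] px [299. 137.]
150 366 [ 0.683 -0.305  0.093]
160 363 [ 0.658 -0.303  0.049]
170 330 [ 0.622 -0.181  0.045]
180 360 [ 0.588 -0.293  0.026]
190 351 [ 0.554 -0.261  0.011]
200 337 [ 0.516 -0.206  0.021]
210 379 [ 0.473 -0.348  0.056]
220 379 [ 0.433 -0.335  0.096]
230 379 [ 0.403 -0.347  0.047]
240 379 [ 0.365 -0.335  0.08 ]
250 379 [ 0.333 -0.346  0.036]
260 379 [ 0.298 -0.345  0.034]
table noise 0.003124052792952141 -0.00048462436646672807
```

Run:
```python
from h import *
z=np.load('last_top.npz'); a=z['a']; d=z['d']; P=cloud('top',d)
hsv=cv2.cvtColor(a,cv2.COLOR_BGR2HSV)
for nm,(u,v) in dict(jigdeck=(200,192),table=(170,225),bar=(205,159),tray=(310,158),trayrim=(310,138.),keeper=(234,195),knob=(229,222)).items(): print(nm,hsv[int(v),int(u)])
m=((hsv[...,1]>110)&(hsv[...,0]>8)&(hsv[...,0]<32)&(hsv[...,2]>120)).astype(np.uint8)
roi=np.zeros_like(m); roi[148:212,178:250]=1; mj=m*roi
roi=np.zeros_like(m); roi[130:180,283:336]=1; mt=m*roi
for nm,mm,zt in(('jig',mj,.017),('tray',mt,.045)):
    cn,_=cv2.findContours(cv2.morphologyEx(mm,cv2.MORPH_CLOSE,np.ones((3,3),np.uint8)),cv2.RETR_EXTERNAL,cv2.CHAIN_APPROX_NONE)
    c=max(cn,key=cv2.contourArea); W=ray('top',c.reshape(-1,2),zt)[:,:2]
    r=cv2.minAreaRect((W*1000).astype(np.float32)); print(nm,np.round(r,1) if 0 else r)
    print(cv2.approxPolyDP(c,3,True).reshape(-1,2).tolist())
print('corners', ray('top',[(181.5,201.7),(237.8,206.9),(243.3,156.3),(190,152)],.017).round(4))
# screws/knob
print('knob top', ray('top',[(130+541/5.5,135+477/5.4)],.06).round(4), 'pivot',ray('top',[(130+585/5.5,135+246/5.4)],.03).round(4))
b=cv2.resize(a[125:185,275:345],None,fx=10,fy=10,interpolation=cv2.INTER_CUBIC); cv2.imwrite('pics/tray.png',b)
```

```text
jigdeck [ 19 124 214]
table [ 14 132 114]
bar [ 14 176 190]
tray [ 32  83 220]
trayrim [ 18 127 144]
keeper [ 43   9 203]
knob [ 16  24 119]
jig ((603.153564453125, 252.52383422851562), (217.41026306152344, 190.0801239013672), 83.86299133300781)
[[188, 151], [181, 200], [228, 205], [236, 177], [237, 206], [243, 157]]
tray ((732.2708740234375, -111.00213623046875), (143.7877655029297, 30.69641876220703), 89.5487060546875)
[[329, 138], [290, 138], [292, 145], [327, 145], [307, 139]]
corners [[0.5157 0.3598 0.017 ]
 [0.495  0.1538 0.017 ]
 [0.6843 0.1336 0.017 ]
 [0.7035 0.3332 0.017 ]]
knob top [[0.4309 0.1844 0.06  ]] pivot [[0.5897 0.1584 0.03  ]]
```

{"method": "servo_tool", "body": {"deltas": [{"dx": 0, "dy": 0.0, "dz": -1.0}, {"dx": -1, "dy": 0.0, "dz": -0.5}, {"dx": -1, "dy": 0.0, "dz": 0}], "grip": 1.0}}

```text
invalid input
```

{"method": "servo_tool", "body": {"deltas": [{"dx": 0.0, "dy": 0.0, "dz": -0.5, "spin": 0.0}, {"dx": -1.0, "dy": 0.0, "dz": 0.0, "spin": 1.0}, {"dx": -1.0, "dy": 0.0, "dz": 0.0, "spin": 1.0}], "grip": 1.0}}

```text
time: 0.4
ee_pos: [0.1139, 0.5152, 0.2508]
eef_rot: [2.652, 1.68, -0.003]
contact_force: [-0.0, -1.2, 0.6]
gripper_width: 0.0938
```

Run:
```python
from h import *
z=np.load('last_top.npz'); a=z['a']; d=z['d']; P=cloud('top',d)
b=cv2.resize(a[125:185,275:345],None,fx=10,fy=10,interpolation=cv2.INTER_CUBIC); cv2.imwrite('pics/tray.png',b)
# odd_1 and cable
b=cv2.resize(a[205:245,310:370],None,fx=12,fy=12,interpolation=cv2.INTER_CUBIC); cv2.imwrite('pics/odds.png',b)
```

```text
(no output)
```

View pics/tray.png

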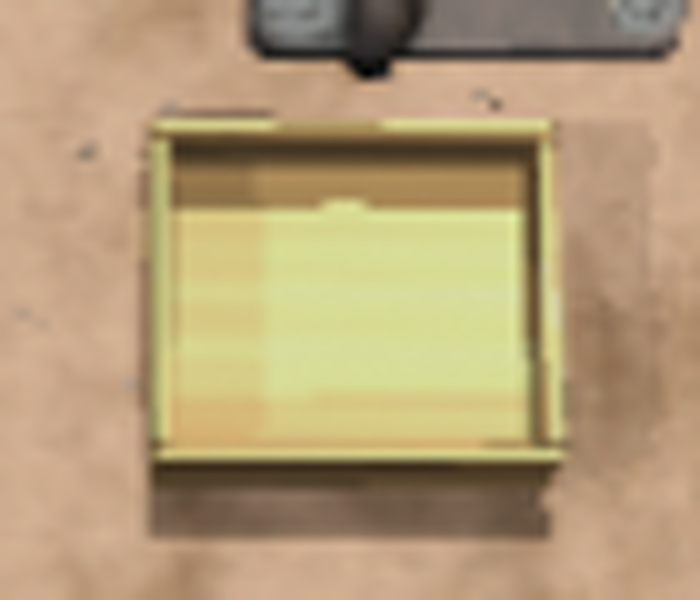

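View pics/odds.png

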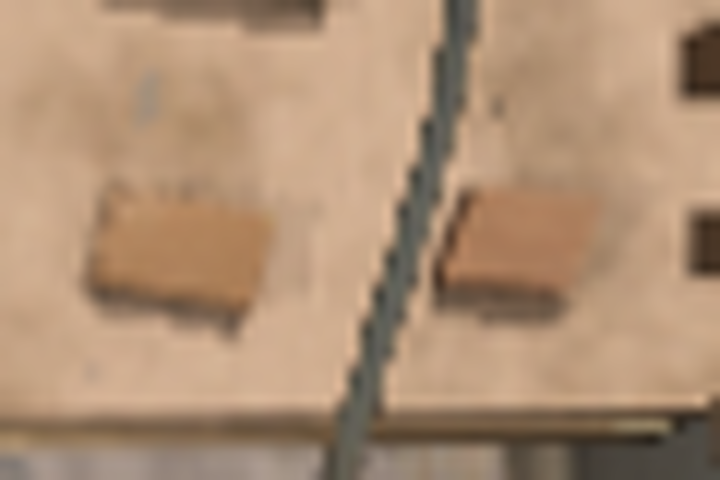

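Run:
```python
from h import *
f=lambda L:[(310+u/12-0.5+.04,205+v/12-.5+.04) for u,v in L]
o1=ray('top',f([(472,190),(600,193),(563,290),(442,278)]),.022); print('odd1',o1.round(4).tolist(),o1.mean(0))
o2=ray('top',f([(107,198),(272,215),(245,305),(95,285)]),.018); print('odd2',o2.round(4).tolist(),o2.mean(0))
g=lambda L:[(275+u/10-.45,125+v/10-.45) for u,v in L]
t=ray('top',g([(150,122),(552,122),(566,460),(152,460)]),.045); print('tray',t.round(4).tolist(),t.mean(0))
# cable triangulate
for p in ((345,415),(385,300),(430,150),(460,20)):
    uv=f([p])
    for zz in (0,.02,.05,.1,.2): X=ray('top',uv,zz); print(p,zz,X.round(3)[0],proj('side',X).round(1)[0])
z=np.load('last_side.npz'); cv2.imwrite('pics/sc.png',cv2.resize(z['a'][100:180,270:350],None,fx=7,fy=7,interpolation=cv2.INTER_CUBIC))
```

```text
odd1 [[0.4411, -0.2457, 0.022], [0.4396, -0.2845, 0.022], [0.4107, -0.2718, 0.022], [0.4148, -0.2354, 0.022]] [ 0.42657367 -0.2593544   0.022     ]
odd2 [[0.4406, -0.1362, 0.018], [0.4348, -0.1857, 0.018], [0.408, -0.1766, 0.018], [0.4145, -0.1318, 0.018]] [ 0.42448582 -0.15755859  0.018     ]
tray [[0.7492, -0.0377, 0.045], [0.7481, -0.186, 0.045], [0.6201, -0.1852, 0.045], [0.6215, -0.0352, 0.045]] [ 0.68471764 -0.11100558  0.045     ]
(345, 415) 0 [ 0.376 -0.209  0.   ] [331.9 152.8]
(345, 415) 0.02 [ 0.375 -0.205  0.02 ] [333.  148.7]
(345, 415) 0.05 [ 0.373 -0.199  0.05 ] [334.6 142.3]
(345, 415) 0.1 [ 0.369 -0.19   0.1  ] [337.6 131.1]
(345, 415) 0.2 [ 0.363 -0.172  0.2  ] [344.1 106.2]
(385, 300) 0 [ 0.41  -0.222  0.   ] [321.9 148.9]
(385, 300) 0.02 [ 0.409 -0.218  0.02 ] [322.9 144.8]
(385, 300) 0.05 [ 0.406 -0.213  0.05 ] [324.6 138.5]
(385, 300) 0.1 [ 0.402 -0.203  0.1  ] [327.5 127.5]
(385, 300) 0.2 [ 0.393 -0.183  0.2  ] [334.  102.9]
(430, 150) 0 [ 0.456 -0.238  0.   ] [308.9 144.3]
(430, 150) 0.02 [ 0.454 -0.234  0.02 ] [310.  140.3]
(430, 150) 0.05 [ 0.45  -0.228  0.05 ] [311.6 134.1]
(430, 150) 0.1 [ 0.444 -0.218  0.1  ] [314.5 123.2]
(430, 150) 0.2 [ 0.432 -0.197  0.2  ] [321.   98.9]
(460, 20) 0 [ 0.496 -0.249  0.   ] [297.8 140.8]
(460, 20) 0.02 [ 0.493 -0.245  0.02 ] [298.8 136.8]
(460, 20) 0.05 [ 0.489 -0.239  0.05 ] [300.5 130.7]
(460, 20) 0.1 [ 0.481 -0.228  0.1  ] [303.3 119.9]
(460, 20) 0.2 [ 0.467 -0.207  0.2  ] [309.7  96. ]
```

View pics/sc.png

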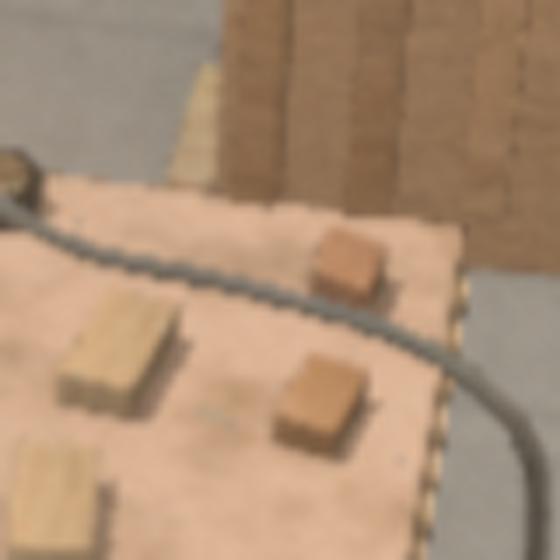

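```bash
cat >> h.py <<'E'
from scipy.spatial.transform import Rotation as Ro
def pose():
    s=ctrl.get_state(); R=Ro.from_rotvec(s['eef_rot']).as_matrix()
    return np.array(s['ee_pos']),np.degrees(np.arctan2(R[1,0],R[0,0])),s
def plan(wps,p=None,yaw=None,vmax=.9):
    """wps: (x,y,z,yaw[,vmax]); print rows"""
    p0,y0,s=pose(); p=p0 if p is None else np.array(p); yaw=y0 if yaw is None else yaw
    print('at',p.round(4),round(yaw,1),'t',round(s['time'],2),'F',s['contact_force'].round(1),'w',round(s['gripper_width'],4),'j7',s['joints'][[0,6]].round(2))
    k=0
    for w in wps:
        g=np.array(w[:3]); vm=w[4] if len(w)>4 else vmax
        dy=(w[3]-yaw+180)%360-180
        if len(w)>5: dy=w[3]-yaw
        n=max(1,int(np.ceil(max(np.abs(g-p).max()*1.0/.05/vm,np.linalg.norm(g-p)/.05/.97,abs(dy)/6-.01))))
        print('--',w,'rows',n)
        st=(g-p)/n; sp=-dy/n/6
        for i in range(n):
            a=np.radians(yaw); 
            dx=(st[0]*np.cos(a)+st[1]*np.sin(a))/.05; dyy=(st[0]*np.sin(a)-st[1]*np.cos(a))/.05; dz=-st[2]/.05
            print('{"dx":%.2f,"dy":%.2f,"dz":%.2f,"spin":%.2f},'%(dx,dyy,dz,sp))
            yaw+=dy/n
        p=g
E
python3 - <<'E'
from h import *
plan([(.40,.30,.25,40),(.528,-.059,.2,8.2),(.528,-.059,.10,8.2)])
E
```

```text
at [0.1139 0.5152 0.2508] 64.7 t 0.4 F [-0.  -1.2  0.6] w 0.0938 j7 [-1.43 -0.28]
-- (0.4, 0.3, 0.25, 40) rows 8
{"dx":-0.18,"dy":0.88,"dz":0.00,"spin":0.51},
{"dx":-0.13,"dy":0.88,"dz":0.00,"spin":0.51},
{"dx":-0.09,"dy":0.89,"dz":0.00,"spin":0.51},
{"dx":-0.04,"dy":0.89,"dz":0.00,"spin":0.51},
{"dx":0.01,"dy":0.89,"dz":0.00,"spin":0.51},
{"dx":0.06,"dy":0.89,"dz":0.00,"spin":0.51},
{"dx":0.11,"dy":0.89,"dz":0.00,"spin":0.51},
{"dx":0.15,"dy":0.88,"dz":0.00,"spin":0.51},
-- (0.528, -0.059, 0.2, 8.2) rows 8
{"dx":-0.33,"dy":0.89,"dz":0.12,"spin":0.66},
{"dx":-0.27,"dy":0.91,"dz":0.12,"spin":0.66},
{"dx":-0.21,"dy":0.93,"dz":0.12,"spin":0.66},
{"dx":-0.14,"dy":0.94,"dz":0.12,"spin":0.66},
{"dx":-0.07,"dy":0.95,"dz":0.12,"spin":0.66},
{"dx":-0.01,"dy":0.95,"dz":0.12,"spin":0.66},
{"dx":0.06,"dy":0.95,"dz":0.12,"spin":0.66},
{"dx":0.12,"dy":0.94,"dz":0.12,"spin":0.66},
-- (0.528, -0.059, 0.1, 8.2) rows 3
{"dx":0.00,"dy":0.00,"dz":0.67,"spin":-0.00},
{"dx":0.00,"dy":0.00,"dz":0.67,"spin":-0.00},
{"dx":0.00,"dy":0.00,"dz":0.67,"spin":-0.00},
```

{"method": "servo_tool", "body": {"deltas": [{"dx": -0.18, "dy": 0.88, "dz": 0.0, "spin": 0.5}, {"dx": -0.13, "dy": 0.88, "dz": 0.0, "spin": 0.5}, {"dx": -0.09, "dy": 0.89, "dz": 0.0, "spin": 0.5}, {"dx": -0.04, "dy": 0.89, "dz": 0.0, "spin": 0.5}, {"dx": 0.01, "dy": 0.89, "dz": 0.0, "spin": 0.5}, {"dx": 0.06, "dy": 0.89, "dz": 0.0, "spin": 0.5}, {"dx": 0.11, "dy": 0.89, "dz": 0.0, "spin": 0.5}, {"dx": 0.15, "dy": 0.88, "dz": 0.0, "spin": 0.5}], "grip": 0.75}}

```text
time: 1.2
ee_pos: [0.4011, 0.2899, 0.2508]
eef_rot: [2.95, 1.081, -0.005]
contact_force: [0.2, 2.0, -0.4]
gripper_width: 0.07
```

{"method": "servo_tool", "body": {"deltas": [{"dx": -0.33, "dy": 0.89, "dz": 0.12, "spin": 0.66}, {"dx": -0.27, "dy": 0.91, "dz": 0.12, "spin": 0.66}, {"dx": -0.21, "dy": 0.93, "dz": 0.12, "spin": 0.66}, {"dx": -0.14, "dy": 0.94, "dz": 0.12, "spin": 0.66}, {"dx": -0.07, "dy": 0.95, "dz": 0.12, "spin": 0.66}, {"dx": -0.01, "dy": 0.95, "dz": 0.12, "spin": 0.66}, {"dx": 0.06, "dy": 0.95, "dz": 0.12, "spin": 0.66}, {"dx": 0.12, "dy": 0.94, "dz": 0.12, "spin": 0.66}]}}

```text
time: 2.0
ee_pos: [0.5314, -0.0825, 0.2016]
eef_rot: [3.135, 0.202, -0.001]
contact_force: [0.5, 1.4, -0.5]
gripper_width: 0.0705
```

Run:
```python
from h import *
a,d=grab('side'); cv2.imwrite('pics/s1.png',a)
pieces('side',imgs=(a,d))
plan([(.528,-.059,.10,8.2),(.528,-.059,.025,8.2,.5)])
```

```text
side ctr [528.8 -51.4] size [36.  80.4] ang 10.8 z 0.0216 bgr [127. 166. 202.] px [277. 171.]
side ctr [ 423.6 -154.4] size [62.5 32.5] ang 80.3 z 0.0192 bgr [100. 138. 182.] px [316. 156.]
side ctr [ 519.6 -169.6] size [82.6 39.9] ang 80.9 z 0.0217 bgr [121. 159. 194.] px [287. 149.]
side ctr [ 447.6 -256.3] size [ 78.3 176.8] ang 74.7 z 0.0172 bgr [105. 127. 154.] px [311. 140.]
side ctr [ 423.8 -318.8] size [20.6 37. ] ang 6.5 z 0.0208 bgr [ 74. 103. 134.] px [322. 127.]
side ctr [ 479.3 -316.2] size [20.7 37.5] ang 8.1 z 0.023 bgr [ 73. 102. 134.] px [306. 125.]
side ctr [ 592.  -272.8] size [ 50.5 100.3] ang 33.3 z 0.0173 bgr [ 91. 109. 126.] px [273. 129.]
at [ 0.532  -0.0903  0.2012] 6.7 t 2.05 F [-6.4 -6.5 -3. ] w 0.0705 j7 [-0.43  0.45]
-- (0.528, -0.059, 0.1, 8.2) rows 3
{"dx":-0.00,"dy":-0.21,"dz":0.67,"spin":-0.08},
{"dx":0.00,"dy":-0.21,"dz":0.67,"spin":-0.08},
{"dx":0.00,"dy":-0.21,"dz":0.67,"spin":-0.08},
-- (0.528, -0.059, 0.025, 8.2, 0.5) rows 4
{"dx":0.00,"dy":0.00,"dz":0.38,"spin":-0.00},
{"dx":0.00,"dy":0.00,"dz":0.38,"spin":-0.00},
{"dx":0.00,"dy":0.00,"dz":0.38,"spin":-0.00},
{"dx":0.00,"dy":0.00,"dz":0.38,"spin":-0.00},
```

View pics/s1.png

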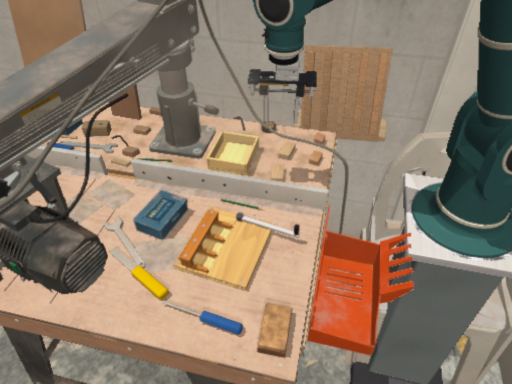

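{"method": "servo_tool", "body": {"deltas": [{"dx": 0.0, "dy": -0.2, "dz": 0.6, "spin": -0.08}, {"dx": 0.0, "dy": -0.2, "dz": 0.6, "spin": -0.08}, {"dx": 0.0, "dy": -0.2, "dz": 0.6, "spin": -0.08}, {"dx": 0.0, "dy": 0.0, "dz": 0.0, "spin": 0.0}]}}

```text
time: 2.45
ee_pos: [0.5282, -0.0651, 0.1077]
eef_rot: [3.128, 0.211, -0.002]
contact_force: [-0.5, -0.8, 0.6]
gripper_width: 0.0707
```

Run:
```python
from h import *
plan([(.528,-.059,.03,8.2,.5)])
```

```text
at [ 0.5282 -0.0651  0.1077] 7.7 t 2.45 F [-0.5 -0.8  0.6] w 0.0707 j7 [-0.41  0.5 ]
-- (0.528, -0.059, 0.03, 8.2, 0.5) rows 4
{"dx":0.00,"dy":-0.03,"dz":0.39,"spin":-0.02},
{"dx":0.00,"dy":-0.03,"dz":0.39,"spin":-0.02},
{"dx":0.00,"dy":-0.03,"dz":0.39,"spin":-0.02},
{"dx":0.00,"dy":-0.03,"dz":0.39,"spin":-0.02},
```

{"method": "servo_tool", "body": {"deltas": [{"dx": 0.0, "dy": -0.03, "dz": 0.4, "spin": -0.02}, {"dx": 0.0, "dy": -0.03, "dz": 0.4, "spin": -0.02}, {"dx": 0.0, "dy": -0.03, "dz": 0.4, "spin": -0.02}, {"dx": 0.0, "dy": -0.03, "dz": 0.3, "spin": -0.02}, {"dx": 0.0, "dy": 0.0, "dz": 0.0, "spin": 0.0}]}}

```text
time: 2.95
ee_pos: [0.5301, -0.0609, 0.0355]
eef_rot: [3.127, 0.224, 0.004]
contact_force: [1.0, -0.0, 0.1]
gripper_width: 0.0703
```

{"method": "servo_tool", "body": {"deltas": [{"dx": 0.0, "dy": 0.0, "dz": 0.0, "spin": 0.0}]}}

```text
time: 3.05
ee_pos: [0.5306, -0.0612, 0.0364]
eef_rot: [3.127, 0.223, 0.005]
contact_force: [0.6, -0.6, -0.9]
gripper_width: 0.0708
```

{"method": "servo_tool", "body": {"deltas": [{"dx": 0.0, "dy": 0.0, "dz": 0.2, "spin": 0.0}, {"dx": 0.0, "dy": 0.0, "dz": 0.0, "spin": 0.0}]}}

```text
time: 3.25
ee_pos: [0.5317, -0.0614, 0.0274]
eef_rot: [3.127, 0.223, 0.009]
contact_force: [-0.7, 0.2, 0.2]
gripper_width: 0.0704
```

{"method": "servo_tool", "body": {"deltas": [{"dx": 0.0, "dy": 0.0, "dz": 0.0, "spin": 0.0}, {"dx": 0.0, "dy": 0.0, "dz": 0.0, "spin": 0.0}, {"dx": 0.0, "dy": 0.0, "dz": 0.0, "spin": 0.0}, {"dx": 0.0, "dy": 0.0, "dz": 0.0, "spin": 0.0}, {"dx": 0.0, "dy": 0.0, "dz": 0.0, "spin": 0.0}], "grip": 0.0}}

```text
time: 3.75
ee_pos: [0.5323, -0.0615, 0.0285]
eef_rot: [3.127, 0.223, 0.011]
contact_force: [0.6, -0.2, 0.3]
gripper_width: 0.0361
```

{"method": "servo_tool", "body": {"deltas": [{"dx": 0.0, "dy": 0.0, "dz": -0.8, "spin": 0.0}, {"dx": 0.0, "dy": 0.0, "dz": -0.9, "spin": 0.0}, {"dx": 0.0, "dy": 0.0, "dz": -0.9, "spin": 0.0}, {"dx": 0.0, "dy": 0.0, "dz": 0.0, "spin": 0.0}]}}

```text
time: 4.15
ee_pos: [0.5304, -0.0612, 0.162]
eef_rot: [3.126, 0.221, 0.005]
contact_force: [-0.3, -1.4, -0.9]
gripper_width: 0.0357
```

```bash
cat > jig.py <<'E'
from h import *
f=lambda L:[(130+(u+.5)/5.5-.5,135+(v+.5)/5.4-.5) for u,v in L]
def fit(A,B):
    a=A.mean(0);b=B.mean(0); H=(A-a).T@(B-b); th=np.arctan2(H[0,1]-H[1,0],H[0,0]+H[1,1])
    R=np.array([[np.cos(th),-np.sin(th)],[np.sin(th),np.cos(th)]]); return th,R,b-R@a
if __name__=='__main__':
    sets=[([(283,360),(593,388),(623,115)],.017,[(-95,105),(-95,-105),(95,-105)]),
     ([(317,212),(390,219),(463,225),(538,233)],.025,[(5,95),(5,45),(5,-5),(5,-55)]),
     ([(316,122),(390,128),(463,135),(540,141)],.055,[(60,95),(60,45),(60,-5),(60,-55)])]
    A=[];B=[]
    for px,z,m in sets:
        w=ray('top',f(px),z)[:,:2]; B.append(w);A.append(np.array(m)/1000.)
    for s in ([0],[1],[2],[0,1,2]):
        a=np.vstack([A[i] for i in s]);b=np.vstack([B[i] for i in s])
        th,R,t=fit(a,b); print(s,np.degrees(th),t,(1000*(a@R.T+t-b)).round(1).tolist())
E
python3 jig.py
```

```text
[0] -5.662440847587071 [0.60157847 0.24905539] [[0.1, 1.4], [0.0, -1.3], [-0.1, -0.1]]
[1] -6.182873950152641 [0.60282946 0.24653429] [[0.1, 0.6], [0.2, 0.2], [-0.5, -0.6], [0.2, -0.2]]
[2] -5.886640622274337 [0.60383814 0.24906847] [[0.1, 0.6], [-0.2, 0.3], [0.2, -1.0], [-0.1, 0.1]]
[0, 1, 2] -5.836838286736936 [0.60292823 0.24807929] [[1.8, 0.6], [1.1, -1.9], [0.9, -1.3], [-0.4, 2.2], [0.0, 1.8], [-0.4, 1.0], [0.6, 1.4], [-0.9, -0.3], [-1.1, -0.6], [-0.7, -1.9], [-1.0, -0.9]]
```

```bash
cat >> h.py <<'E'
JC=np.array([.6029,.2480]); JY=-5.9
def J(x,y):
    a=np.radians(JY); return JC+np.array([x*np.cos(a)-y*np.sin(a),x*np.sin(a)+y*np.cos(a)])/1000
E
python3 - <<'E'
from h import *
g=J(-38,70)
plan([(*g,.15,84.1,.6)])
E
```

```text
at [ 0.5304 -0.0612  0.162 ] 8.1 t 4.15 F [-0.3 -1.4 -0.9] w 0.0357 j7 [-0.46  0.45]
-- (np.float64(0.5722967705246547), np.float64(0.3215353135961176), 0.15, 84.1, 0.6) rows 13
{"dx":0.15,"dy":-0.57,"dz":0.02,"spin":-0.97},
{"dx":0.20,"dy":-0.56,"dz":0.02,"spin":-0.97},
{"dx":0.26,"dy":-0.53,"dz":0.02,"spin":-0.97},
{"dx":0.31,"dy":-0.50,"dz":0.02,"spin":-0.97},
{"dx":0.36,"dy":-0.47,"dz":0.02,"spin":-0.97},
{"dx":0.41,"dy":-0.43,"dz":0.02,"spin":-0.97},
{"dx":0.45,"dy":-0.39,"dz":0.02,"spin":-0.97},
{"dx":0.49,"dy":-0.34,"dz":0.02,"spin":-0.97},
{"dx":0.52,"dy":-0.29,"dz":0.02,"spin":-0.97},
{"dx":0.55,"dy":-0.23,"dz":0.02,"spin":-0.97},
{"dx":0.57,"dy":-0.18,"dz":0.02,"spin":-0.97},
{"dx":0.58,"dy":-0.12,"dz":0.02,"spin":-0.97},
{"dx":0.59,"dy":-0.06,"dz":0.02,"spin":-0.97},
```

{"method": "servo_tool", "body": {"deltas": [{"dx": 0.15, "dy": -0.57, "dz": 0.02, "spin": -0.97}, {"dx": 0.2, "dy": -0.56, "dz": 0.02, "spin": -0.97}, {"dx": 0.26, "dy": -0.53, "dz": 0.02, "spin": -0.97}, {"dx": 0.31, "dy": -0.5, "dz": 0.02, "spin": -0.97}, {"dx": 0.36, "dy": -0.47, "dz": 0.02, "spin": -0.97}, {"dx": 0.41, "dy": -0.43, "dz": 0.02, "spin": -0.97}, {"dx": 0.45, "dy": -0.39, "dz": 0.02, "spin": -0.97}, {"dx": 0.49, "dy": -0.34, "dz": 0.02, "spin": -0.97}, {"dx": 0.52, "dy": -0.29, "dz": 0.02, "spin": -0.97}, {"dx": 0.55, "dy": -0.23, "dz": 0.02, "spin": -0.97}]}}

```text
time: 5.15
ee_pos: [0.5586, 0.2413, 0.1486]
eef_rot: [2.596, 1.755, -0.001]
contact_force: [0.6, 0.2, 0.0]
gripper_width: 0.0358
```

{"method": "servo_tool", "body": {"deltas": [{"dx": 0.45, "dy": -0.15, "dz": 0.02, "spin": -0.8}, {"dx": 0.3, "dy": -0.08, "dz": 0.02, "spin": -0.5}, {"dx": 0.0, "dy": 0.0, "dz": 0.0, "spin": 0.0}]}}

```text
time: 5.45
ee_pos: [0.559, 0.2861, 0.1443]
eef_rot: [2.459, 1.946, -0.004]
contact_force: [-0.9, -0.9, 0.4]
gripper_width: 0.0358
```

Run:
```python
from h import *
a,d=grab('side'); cv2.imwrite('pics/s2.png',cv2.resize(a[180:320,160:320],None,fx=5,fy=4.2,interpolation=cv2.INTER_CUBIC))
g=J(-38,70)
plan([(*g,.08,84.1,.6)])
```

```text
at [0.5592 0.2846 0.1444] 76.5 t 5.5 F [-0.1 -0.   0.1] w 0.0359 j7 [-0.72  0.93]
-- (np.float64(0.5722967705246547), np.float64(0.3215353135961176), 0.08, 84.1, 0.6) rows 3
{"dx":0.26,"dy":0.03,"dz":0.43,"spin":-0.42},
{"dx":0.26,"dy":0.04,"dz":0.43,"spin":-0.42},
{"dx":0.26,"dy":0.05,"dz":0.43,"spin":-0.42},
```

View pics/s2.png

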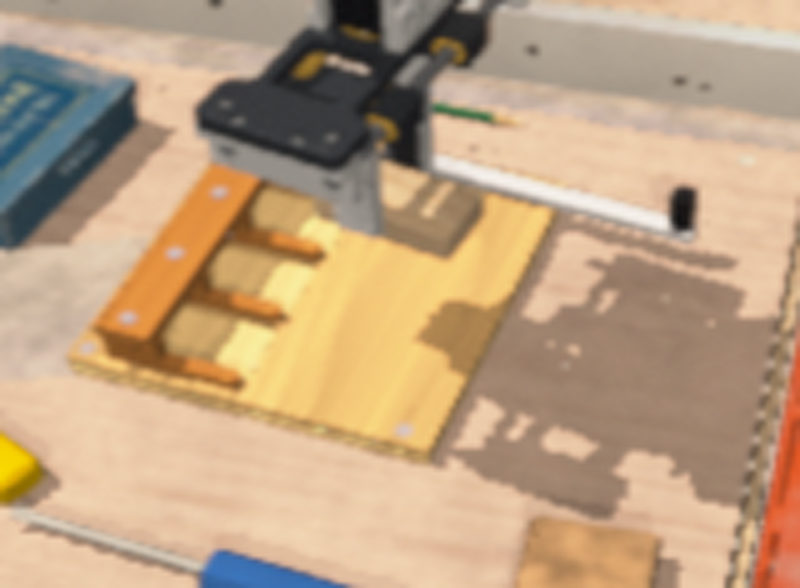

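{"method": "servo_tool", "body": {"deltas": [{"dx": 0.26, "dy": 0.03, "dz": 0.43, "spin": -0.42}, {"dx": 0.26, "dy": 0.04, "dz": 0.43, "spin": -0.42}, {"dx": 0.26, "dy": 0.05, "dz": 0.43, "spin": -0.42}, {"dx": 0.0, "dy": 0.0, "dz": 0.0, "spin": 0.0}]}}

```text
time: 5.9
ee_pos: [0.575, 0.3157, 0.0786]
eef_rot: [2.336, 2.087, -0.005]
contact_force: [-0.7, -0.4, -0.9]
gripper_width: 0.0358
```

Run:
```python
from jig import *
f=lambda L:[(160+(u+.5)/5-.5,180+(v+.5)/4.2-.5) for u,v in L]
sets=[([(433,460),(553,209),(70,362)],.017,[(-95,105),(-95,-105),(95,105)]),
 ([(242,382),(286,320),(325,253)],.022,[(5,95),(5,45),(5,-5)]),
 ([(128,318),(175,253),(219,192)],.055,[(60,95),(60,45),(60,-5)])]
A=[];B=[]
for px,z,m in sets:
    w=ray('side',f(px),z)[:,:2]; B.append(w);A.append(np.array(m)/1000.)
for s in ([0],[1],[2],[0,1,2]):
    a=np.vstack([A[i] for i in s]);b=np.vstack([B[i] for i in s])
    th,R,t=fit(a,b); print(s,np.degrees(th).round(2),t.round(4),(1000*(a@R.T+t-b)).round(1).tolist())
plan([(*J(-38,70),.043,84.1,.4)])
```

```text
[0] -6.96 [0.6015 0.2603] [[3.2, 6.1], [-6.5, -11.3], [3.3, 5.2]]
[1] -6.4 [0.6015 0.2518] [[-0.5, 0.8], [1.0, -2.1], [-0.5, 1.3]]
[2] -6.22 [0.604  0.2495] [[-0.0, -0.3], [0.0, -0.1], [0.0, 0.4]]
[0, 1, 2] -7.88 [0.6014 0.2544] [[5.0, 1.5], [-8.0, -15.4], [4.7, -2.4], [1.7, 3.0], [2.0, 0.2], [-0.8, 3.8], [-0.2, 2.6], [-1.5, 3.0], [-2.9, 3.7]]
at [0.575  0.3157 0.0786] 83.5 t 5.9 F [-0.7 -0.4 -0.9] w 0.0358 j7 [-0.71  1.02]
-- (np.float64(0.5722967705246547), np.float64(0.3215353135961176), 0.043, 84.1, 0.4) rows 2
{"dx":0.06,"dy":-0.03,"dz":0.36,"spin":-0.05},
{"dx":0.06,"dy":-0.03,"dz":0.36,"spin":-0.05},
```

```bash
sed -i 's/^JC=.*/JC=np.array([.6035,.2490]); JY=-6.1/' h.py; grep JC= h.py
```

```text
JC=np.array([.6035,.2490]); JY=-6.1
```

{"method": "servo_tool", "body": {"deltas": [{"dx": 0.07, "dy": -0.03, "dz": 0.3, "spin": -0.03}, {"dx": 0.07, "dy": -0.02, "dz": 0.25, "spin": -0.03}, {"dx": 0.0, "dy": 0.0, "dz": 0.0, "spin": 0.0}]}}

```text
time: 6.2
ee_pos: [0.5744, 0.3195, 0.0509]
eef_rot: [2.337, 2.084, -0.004]
contact_force: [-0.4, -0.0, -1.2]
gripper_width: 0.0358
```

{"method": "servo_tool", "body": {"deltas": [{"dx": 0.06, "dy": 0.0, "dz": 0.06, "spin": 0.0}, {"dx": 0.03, "dy": 0.0, "dz": 0.05, "spin": -0.03}, {"dx": 0.0, "dy": 0.0, "dz": 0.04, "spin": 0.0}]}}

```text
time: 6.5
ee_pos: [0.5757, 0.3236, 0.0445]
eef_rot: [2.335, 2.085, -0.002]
contact_force: [-0.2, -1.6, 4.6]
gripper_width: 0.0362
```

{"method": "servo_tool", "body": {"deltas": [{"dx": 0.0, "dy": 0.0, "dz": 0.0, "spin": 0.0}, {"dx": 0.0, "dy": 0.0, "dz": 0.0, "spin": 0.0}, {"dx": 0.0, "dy": 0.0, "dz": 0.0, "spin": 0.0}], "grip": 0.6}}

```text
time: 6.8
ee_pos: [0.5761, 0.3237, 0.045]
eef_rot: [2.335, 2.085, -0.0]
contact_force: [-0.8, 0.4, -0.4]
gripper_width: 0.0551
```

Run:
```python
from h import *
plan([(*J(-38,70),.06,83.9,.4),(*J(-90,70),.10,83.9,.6),(*J(-100,70),.045,83.9,.6)])
```

```text
at [0.5761 0.3237 0.045 ] 83.5 t 6.8 F [-0.8  0.4 -0.4] w 0.0551 j7 [-0.71  1.02]
-- (np.float64(0.5731536431164745), np.float64(0.3226416908001012), 0.06, 83.9, 0.4) rows 1
{"dx":-0.03,"dy":-0.06,"dz":-0.30,"spin":-0.06},
-- (np.float64(0.5214480700215479), np.float64(0.3281674225095853), 0.1, 83.9, 0.6) rows 2
{"dx":-0.00,"dy":-0.52,"dz":-0.40,"spin":-0.00},
{"dx":-0.00,"dy":-0.52,"dz":-0.40,"spin":-0.00},
-- (np.float64(0.5115046905802159), np.float64(0.3292300632229477), 0.045, 83.9, 0.6) rows 2
{"dx":0.00,"dy":-0.10,"dz":0.55,"spin":-0.00},
{"dx":0.00,"dy":-0.10,"dz":0.55,"spin":-0.00},
```

{"method": "servo_tool", "body": {"deltas": [{"dx": 0.0, "dy": 0.0, "dz": -0.7, "spin": 0.0}, {"dx": 0.0, "dy": 0.0, "dz": -0.5, "spin": 0.0}, {"dx": 0.0, "dy": -0.5, "dz": 0.0, "spin": -0.05}, {"dx": 0.0, "dy": -0.6, "dz": 0.0, "spin": 0.0}, {"dx": 0.0, "dy": 0.0, "dz": 0.0, "spin": 0.0}], "grip": 0.12}}

```text
time: 7.3
ee_pos: [0.5197, 0.33, 0.1071]
eef_rot: [2.331, 2.089, 0.0]
contact_force: [-0.4, 0.5, 0.7]
gripper_width: 0.0201
```

Run:
```python
from h import *
a,d=grab('top'); cv2.imwrite('pics/t3.png',cv2.resize(a[135:245,130:265],None,fx=5.5,fy=5.4,interpolation=cv2.INTER_CUBIC))
a,d=grab('side'); cv2.imwrite('pics/s3.png',cv2.resize(a[180:320,160:320],None,fx=5,fy=4.2,interpolation=cv2.INTER_CUBIC))
plan([(*J(-100,70),.10,83.9,.6),(*J(-100,70),.045,83.9,.6)])
```

```text
at [0.5224 0.3291 0.1071] 83.6 t 7.4 F [ 1.1 -1.2  0.4] w 0.0126 j7 [-0.79  0.95]
-- (np.float64(0.5115046905802159), np.float64(0.3292300632229477), 0.1, 83.9, 0.6) rows 1
{"dx":-0.02,"dy":-0.22,"dz":0.14,"spin":-0.04},
-- (np.float64(0.5115046905802159), np.float64(0.3292300632229477), 0.045, 83.9, 0.6) rows 2
{"dx":0.00,"dy":0.00,"dz":0.55,"spin":-0.00},
{"dx":0.00,"dy":0.00,"dz":0.55,"spin":-0.00},
```

View pics/t3.png

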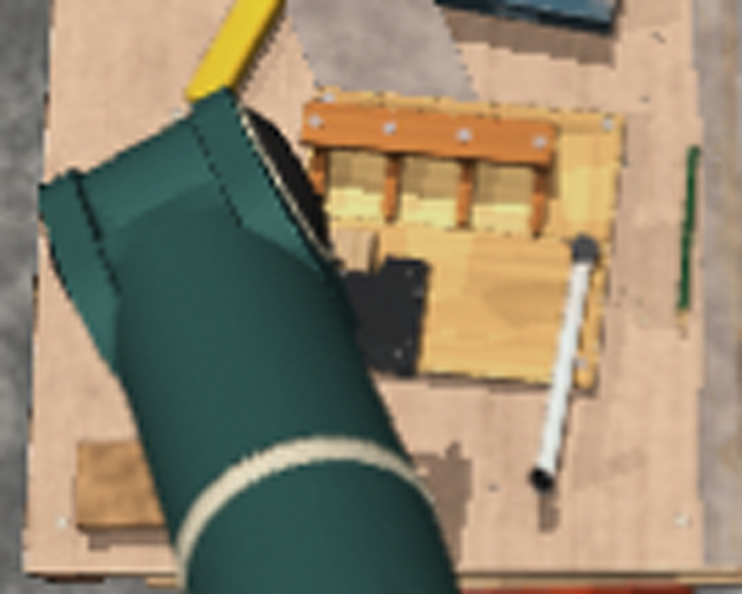

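View pics/s3.png

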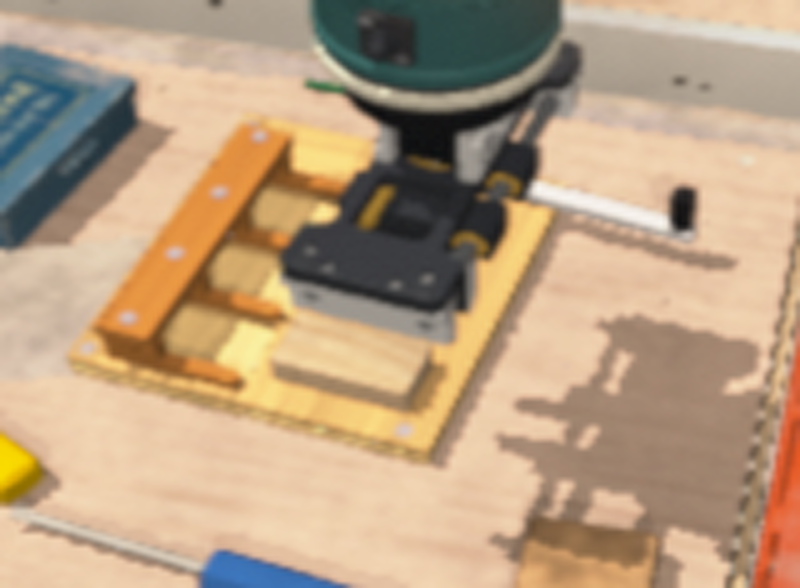

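Run:
```python
from h import *
f=lambda L:[(160+(u+.5)/5-.5,180+(v+.5)/4.2-.5) for u,v in L]
w=ray('side',f([(272,356),(298,314),(412,382),(432,345)]),.037)[:,:2]
a=np.radians(JY);R=np.array([[np.cos(a),-np.sin(a)],[np.sin(a),np.cos(a)]])
print(((w-JC)@R*1000).round(1))
w=ray('side',f([(242,382),(286,320)]),.022)[:,:2]; print(((w-JC)@R*1000).round(1))
z=np.load('last_side.npz'); cv2.imwrite('pics/s3b.png',cv2.resize(z['a'][240:285,190:260],None,fx=11,fy=11,interpolation=cv2.INTER_CUBIC))
```

```text
[[ -7.9  85.2]
 [ -7.7  53.8]
 [-77.1  79.3]
 [-77.   52.5]]
[[ 3.9 96.8]
 [ 1.7 49.6]]
```

View pics/s3b.png

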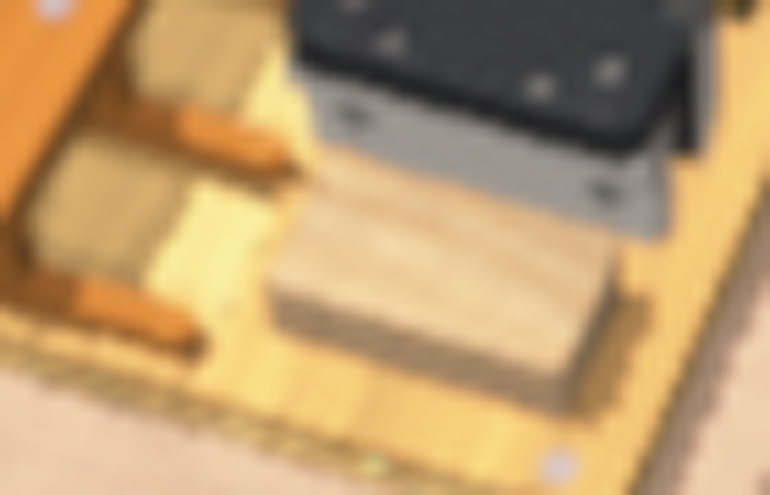

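Run:
```python
from h import *
f=lambda L:[(190+(u+.5)/11-.5,240+(v+.5)/11-.5) for u,v in L]
a=np.radians(JY);R=np.array([[np.cos(a),-np.sin(a)],[np.sin(a),np.cos(a)]])
q=lambda L,z:print(((ray('side',f(L),z)[:,:2]-JC)@R*1000).round(1).tolist())
q([(270,285),(560,370),(615,240)],.037)
q([(275,322),(560,410)],.017)
q([(195,348),(290,172)],.017); q([(195,335),(290,155)],.024)
```

```text
[[-9.3, 88.0], [-76.3, 87.4], [-75.3, 51.9]]
[[-7.0, 83.8], [-74.4, 84.1]]
[[6.7, 95.9], [6.5, 45.2]]
[[5.4, 97.1], [5.7, 45.6]]
```

{"method": "servo_tool", "body": {"deltas": [{"dx": 0.0, "dy": -0.25, "dz": 0.2, "spin": -0.03}, {"dx": 0.0, "dy": 0.0, "dz": 0.4, "spin": 0.0}, {"dx": 0.0, "dy": 0.0, "dz": 0.35, "spin": 0.0}, {"dx": 0.0, "dy": 0.0, "dz": 0.1, "spin": 0.0}, {"dx": 0.0, "dy": 0.0, "dz": 0.0, "spin": 0.0}]}}

```text
time: 7.9
ee_pos: [0.5147, 0.3288, 0.0535]
eef_rot: [2.33, 2.085, 0.006]
contact_force: [-0.1, -0.4, 0.4]
gripper_width: 0.0111
```

Run:
```python
from h import *
plan([(*J(-100,69.5),.045,83.9,.6),(*J(-3,69.5),.045,83.9,.3)])
```

```text
at [0.5147 0.3288 0.0535] 83.6 t 7.9 F [-0.1 -0.4  0.4] w 0.0111 j7 [-0.78  0.96]
-- (np.float64(0.5114515585445478), np.float64(0.32873289425088104), 0.045, 83.9, 0.6) rows 1
{"dx":-0.01,"dy":-0.06,"dz":0.17,"spin":-0.05},
-- (np.float64(0.6079023391254686), np.float64(0.3184252793312664), 0.045, 83.9, 0.3) rows 7
{"dx":-0.00,"dy":0.28,"dz":-0.00,"spin":-0.00},
{"dx":-0.00,"dy":0.28,"dz":-0.00,"spin":-0.00},
{"dx":-0.00,"dy":0.28,"dz":-0.00,"spin":-0.00},
{"dx":-0.00,"dy":0.28,"dz":-0.00,"spin":-0.00},
{"dx":-0.00,"dy":0.28,"dz":-0.00,"spin":-0.00},
{"dx":-0.00,"dy":0.28,"dz":-0.00,"spin":-0.00},
{"dx":-0.00,"dy":0.28,"dz":-0.00,"spin":-0.00},
```

{"method": "servo_tool", "body": {"deltas": [{"dx": 0.0, "dy": 0.0, "dz": 0.14, "spin": 0.0}, {"dx": 0.0, "dy": 0.15, "dz": 0.0, "spin": 0.0}, {"dx": 0.0, "dy": 0.2, "dz": 0.0, "spin": 0.0}, {"dx": 0.0, "dy": 0.2, "dz": 0.0, "spin": 0.0}, {"dx": 0.0, "dy": 0.2, "dz": 0.0, "spin": 0.0}, {"dx": 0.0, "dy": 0.2, "dz": 0.0, "spin": 0.0}, {"dx": 0.0, "dy": 0.2, "dz": 0.0, "spin": 0.0}]}}

```text
time: 8.6
ee_pos: [0.5785, 0.3221, 0.0496]
eef_rot: [2.33, 2.084, 0.011]
contact_force: [-0.3, 0.6, -0.4]
gripper_width: 0.0113
```

Run:
```python
from h import *
a,d=grab('side'); cv2.imwrite('pics/s4.png',cv2.resize(a[220:290,170:260],None,fx=8,fy=8,interpolation=cv2.INTER_CUBIC))
plan([(*J(-3,69.5),.045,83.9,.3)])
```

```text
at [0.5801 0.3214 0.0497] 83.5 t 8.65 F [-1.2 -1.8 -0. ] w 0.0112 j7 [-0.7   1.02]
-- (np.float64(0.6079023391254686), np.float64(0.3184252793312664), 0.045, 83.9, 0.3) rows 2
{"dx":0.00,"dy":0.28,"dz":0.05,"spin":-0.03},
{"dx":0.00,"dy":0.28,"dz":0.05,"spin":-0.03},
```

View pics/s4.png

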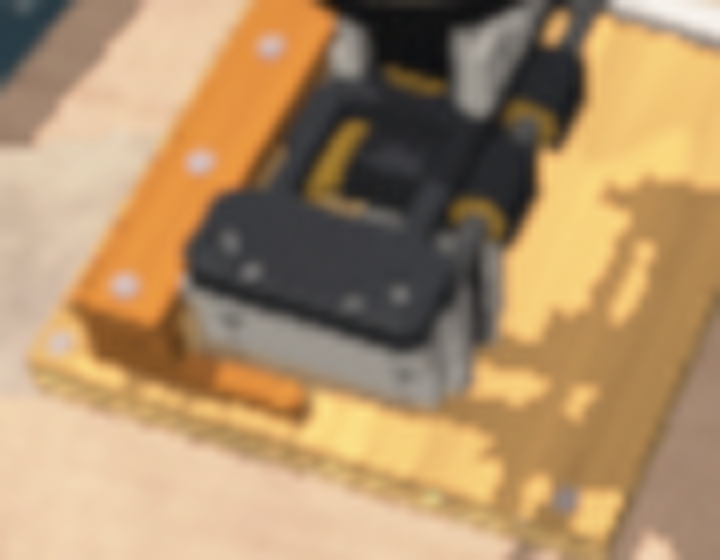

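{"method": "servo_tool", "body": {"deltas": [{"dx": 0.0, "dy": 0.2, "dz": 0.05, "spin": -0.03}, {"dx": 0.0, "dy": 0.2, "dz": 0.05, "spin": -0.03}, {"dx": 0.0, "dy": 0.12, "dz": 0.0, "spin": 0.0}, {"dx": 0.0, "dy": 0.0, "dz": 0.0, "spin": 0.0}]}}

```text
time: 9.05
ee_pos: [0.6088, 0.3178, 0.0444]
eef_rot: [2.324, 2.089, 0.011]
contact_force: [-1.0, -0.9, 0.3]
gripper_width: 0.0111
```

Run:
```python
from h import *
plan([(*J(-1,69.5),.045,83.9,.3)])
```

```text
at [0.6088 0.3178 0.0444] 83.9 t 9.05 F [-1.  -0.9  0.3] w 0.0111 j7 [-0.67  1.05]
-- (np.float64(0.609891015013735), np.float64(0.31821275118859393), 0.045, 83.9, 0.3) rows 1
{"dx":0.01,"dy":0.02,"dz":-0.01,"spin":-0.00},
```

Push 2 mm more, then back off, rise and look.

{"method": "servo_tool", "body": {"deltas": [{"dx": 0.0, "dy": 0.06, "dz": 0.0, "spin": 0.0}, {"dx": 0.0, "dy": 0.0, "dz": 0.0, "spin": 0.0}, {"dx": 0.0, "dy": -0.3, "dz": -0.3, "spin": 0.0}, {"dx": 0.0, "dy": -0.4, "dz": -1.0, "spin": 0.0}, {"dx": 0.0, "dy": -0.9, "dz": -0.4, "spin": 0.0}, {"dx": 0.0, "dy": -0.9, "dz": -0.2, "spin": 0.0}, {"dx": 0.0, "dy": 0.0, "dz": 0.0, "spin": 0.0}]}}

```text
time: 9.75
ee_pos: [0.4816, 0.3318, 0.1372]
eef_rot: [2.325, 2.09, 0.009]
contact_force: [1.3, 0.9, 0.6]
gripper_width: 0.0115
```

Run:
```python
from h import *
a,d=grab('side'); cv2.imwrite('pics/s5.png',cv2.resize(a[200:290,170:290],None,fx=6.5,fy=6.5,interpolation=cv2.INTER_CUBIC))
pieces('side',imgs=(a,d))
plan([(.46,.06,.2,30),(.521,-.174,.15,-9.5)])
```

```text
side ctr [ 399.2 -217. ] size [25.9 58.2] ang 46.1 z 0.015 bgr [116. 133. 147.] px [326. 147.]
at [0.4839 0.3311 0.1369] 83.8 t 9.8 F [ 0.  -0.1  0.3] w 0.0113 j7 [-0.84  0.9 ]
-- (0.46, 0.06, 0.2, 30) rows 9
{"dx":-0.60,"dy":0.01,"dz":-0.14,"spin":1.00},
{"dx":-0.60,"dy":0.07,"dz":-0.14,"spin":1.00},
{"dx":-0.59,"dy":0.14,"dz":-0.14,"spin":1.00},
{"dx":-0.57,"dy":0.20,"dz":-0.14,"spin":1.00},
{"dx":-0.55,"dy":0.26,"dz":-0.14,"spin":1.00},
{"dx":-0.52,"dy":0.31,"dz":-0.14,"spin":1.00},
{"dx":-0.48,"dy":0.36,"dz":-0.14,"spin":1.00},
{"dx":-0.44,"dy":0.41,"dz":-0.14,"spin":1.00},
{"dx":-0.40,"dy":0.46,"dz":-0.14,"spin":1.00},
-- (0.521, -0.174, 0.15, -9.5) rows 7
{"dx":-0.18,"dy":0.67,"dz":0.14,"spin":0.94},
{"dx":-0.12,"dy":0.68,"dz":0.14,"spin":0.94},
{"dx":-0.05,"dy":0.69,"dz":0.14,"spin":0.94},
{"dx":0.02,"dy":0.69,"dz":0.14,"spin":0.94},
{"dx":0.09,"dy":0.69,"dz":0.14,"spin":0.94},
{"dx":0.15,"dy":0.67,"dz":0.14,"spin":0.94},
{"dx":0.22,"dy":0.66,"dz":0.14,"spin":0.94},
```

View pics/s5.png

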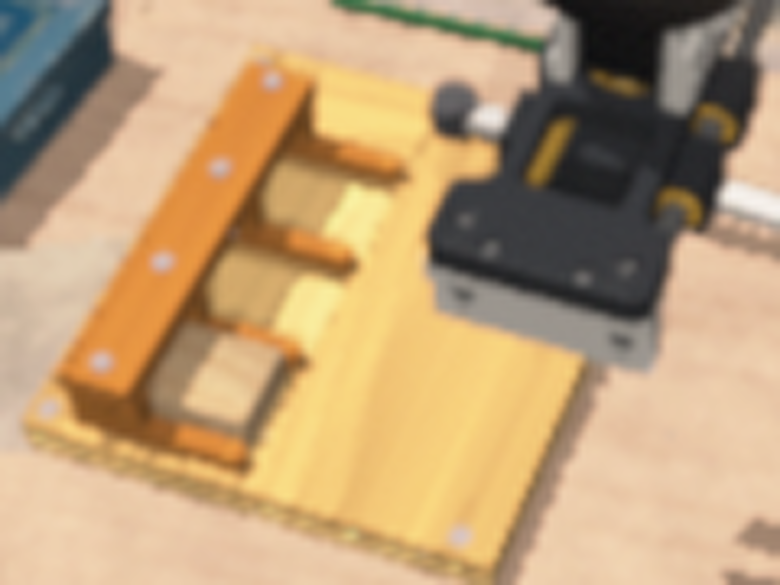

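{"method": "servo_tool", "body": {"deltas": [{"dx": -0.6, "dy": 0.01, "dz": -0.2, "spin": 1.0}, {"dx": -0.6, "dy": 0.07, "dz": -0.2, "spin": 1.0}, {"dx": -0.59, "dy": 0.14, "dz": -0.2, "spin": 1.0}, {"dx": -0.57, "dy": 0.2, "dz": -0.2, "spin": 1.0}, {"dx": -0.55, "dy": 0.26, "dz": -0.2, "spin": 1.0}, {"dx": -0.52, "dy": 0.31, "dz": -0.1, "spin": 1.0}, {"dx": -0.48, "dy": 0.36, "dz": -0.1, "spin": 1.0}, {"dx": -0.44, "dy": 0.41, "dz": 0.0, "spin": 1.0}, {"dx": -0.4, "dy": 0.46, "dz": 0.0, "spin": 1.0}], "grip": 0.75}}

```text
time: 10.7
ee_pos: [0.4589, 0.0517, 0.2004]
eef_rot: [3.037, 0.753, 0.026]
contact_force: [1.0, -0.4, 0.1]
gripper_width: 0.0702
```

{"method": "servo_tool", "body": {"deltas": [{"dx": -0.18, "dy": 0.67, "dz": 0.0, "spin": 0.94}, {"dx": -0.12, "dy": 0.68, "dz": 0.0, "spin": 0.94}, {"dx": -0.05, "dy": 0.69, "dz": 0.1, "spin": 0.94}, {"dx": 0.02, "dy": 0.69, "dz": 0.14, "spin": 0.94}, {"dx": 0.07, "dy": 0.5, "dz": 0.14, "spin": 0.7}, {"dx": 0.1, "dy": 0.35, "dz": 0.14, "spin": 0.4}, {"dx": 0.0, "dy": 0.0, "dz": 0.0, "spin": 0.0}, {"dx": 0.0, "dy": 0.0, "dz": 0.0, "spin": 0.0}]}}

```text
time: 11.5
ee_pos: [0.5018, -0.1432, 0.1771]
eef_rot: [3.126, -0.09, 0.037]
contact_force: [-0.8, 0.7, -0.9]
gripper_width: 0.0704
```

Run:
```python
from h import *
a,d=grab('side'); cv2.imwrite('pics/s6.png',cv2.resize(a[100:290,170:350],None,fx=3.1,fy=3.1,interpolation=cv2.INTER_CUBIC))
pieces('side',imgs=(a,d))
plan([(.521,-.174,.10,-9.5)])
```

```text
side ctr [ 468.2 -166.4] size [60.2 33.7] ang 77.7 z 0.0196 bgr [ 87. 118. 155.] px [302. 152.]
side ctr [ 519.9 -168.1] size [86.2 39.9] ang 81.2 z 0.0215 bgr [121. 159. 194.] px [287. 149.]
side ctr [ 491.8 -267.2] size [ 78.8 272.1] ang 74.7 z 0.0179 bgr [ 99. 120. 143.] px [299. 137.]
at [ 0.5018 -0.143   0.1772] -3.3 t 11.55 F [-0.5 -0.3 -0.2] w 0.0706 j7 [-0.38  0.41]
-- (0.521, -0.174, 0.1, -9.5) rows 2
{"dx":0.21,"dy":0.30,"dz":0.77,"spin":0.52},
{"dx":0.23,"dy":0.29,"dz":0.77,"spin":0.52},
```

View pics/s6.png

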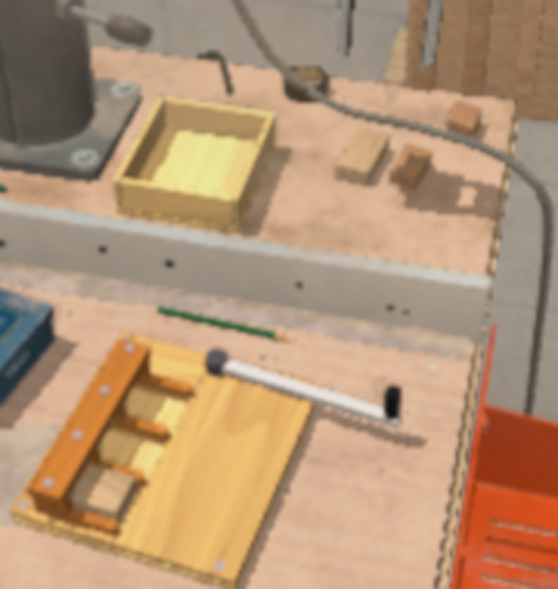

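Run:
```python
from h import *
a,d=grab('top'); cv2.imwrite('pics/t6.png',cv2.resize(a[125:245,260:380],None,fx=5,fy=5,interpolation=cv2.INTER_CUBIC))
pieces('top',imgs=(a,d))
z=np.load('last_side.npz'); cv2.imwrite('pics/s6b.png',cv2.resize(z['a'][130:170,270:340],None,fx=11,fy=11,interpolation=cv2.INTER_CUBIC))
```

```text
top ctr [ 426.1 -269.5] size [21.6 34. ] ang 68.9 z 0.0238 bgr [100. 133. 177.] px [356. 224.]
```

View pics/t6.png

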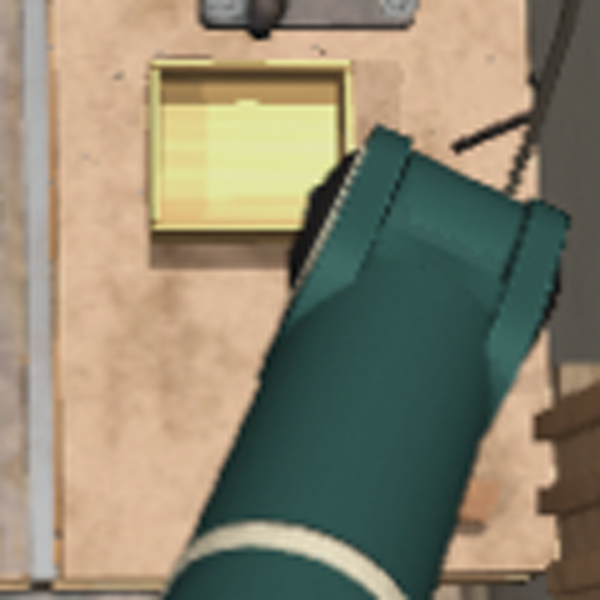

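View pics/s6b.png

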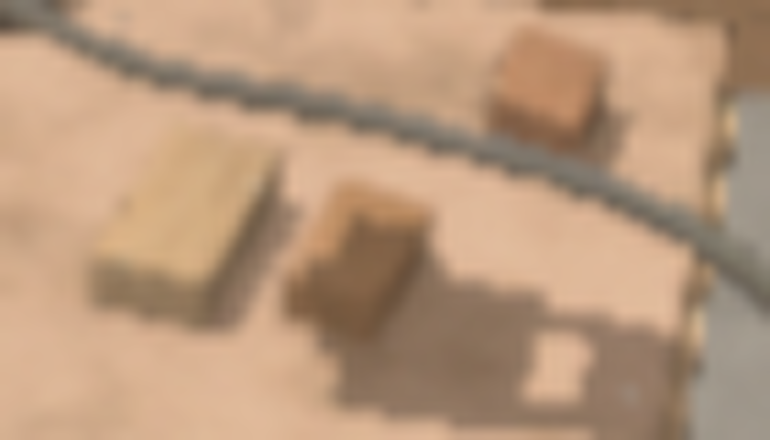

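Run:
```python
from h import *
f=lambda L:[(270+(u+.5)/11-.5,130+(v+.5)/11-.5) for u,v in L]
o=ray('side',f([(345,182),(433,210),(378,300),(298,265)]),.018); print(o.round(4).tolist(),o.mean(0).round(4))
b=ray('side',f([(180,128),(283,152),(207,288),(97,255)]),.02); print(b.round(4).tolist(),b.mean(0).round(4))
```

```text
[[0.4783, -0.1981, 0.018], [0.4508, -0.1903, 0.018], [0.4602, -0.1443, 0.018], [0.4854, -0.1552, 0.018]] [ 0.4687 -0.172   0.018 ]
[[0.5309, -0.2109, 0.02], [0.4985, -0.2059, 0.02], [0.5091, -0.136, 0.02], [0.5432, -0.144, 0.02]] [ 0.5204 -0.1742  0.02  ]
```

Run:
```python
from h import *
plan([(.4687,-.172,.11,79.5)])
```

```text
at [ 0.5018 -0.1424  0.1773] -3.2 t 11.6 F [-0.2 -0.1 -0.5] w 0.0705 j7 [-0.38  0.41]
-- (0.4687, -0.172, 0.11, 79.5) rows 14
{"dx":-0.04,"dy":0.04,"dz":0.10,"spin":-0.98},
{"dx":-0.05,"dy":0.04,"dz":0.10,"spin":-0.98},
{"dx":-0.05,"dy":0.03,"dz":0.10,"spin":-0.98},
{"dx":-0.06,"dy":0.03,"dz":0.10,"spin":-0.98},
{"dx":-0.06,"dy":0.02,"dz":0.10,"spin":-0.98},
{"dx":-0.06,"dy":0.02,"dz":0.10,"spin":-0.98},
{"dx":-0.06,"dy":0.01,"dz":0.10,"spin":-0.98},
{"dx":-0.06,"dy":0.00,"dz":0.10,"spin":-0.98},
{"dx":-0.06,"dy":-0.00,"dz":0.10,"spin":-0.98},
{"dx":-0.06,"dy":-0.01,"dz":0.10,"spin":-0.98},
{"dx":-0.06,"dy":-0.02,"dz":0.10,"spin":-0.98},
{"dx":-0.06,"dy":-0.02,"dz":0.10,"spin":-0.98},
{"dx":-0.06,"dy":-0.03,"dz":0.10,"spin":-0.98},
{"dx":-0.05,"dy":-0.03,"dz":0.10,"spin":-0.98},
```

{"method": "servo_tool", "body": {"deltas": [{"dx": -0.05, "dy": 0.04, "dz": 0.1, "spin": -0.98}, {"dx": -0.05, "dy": 0.04, "dz": 0.1, "spin": -0.98}, {"dx": -0.05, "dy": 0.03, "dz": 0.1, "spin": -0.98}, {"dx": -0.06, "dy": 0.03, "dz": 0.1, "spin": -0.98}, {"dx": -0.06, "dy": 0.02, "dz": 0.1, "spin": -0.98}, {"dx": -0.06, "dy": 0.02, "dz": 0.1, "spin": -0.98}, {"dx": -0.06, "dy": 0.01, "dz": 0.1, "spin": -0.98}, {"dx": -0.06, "dy": 0.0, "dz": 0.1, "spin": -0.98}, {"dx": -0.06, "dy": 0.0, "dz": 0.1, "spin": -0.98}, {"dx": -0.06, "dy": -0.01, "dz": 0.1, "spin": -0.98}], "grip": 0.85}}

```text
time: 12.6
ee_pos: [0.4825, -0.1545, 0.1291]
eef_rot: [2.711, 1.537, 0.033]
contact_force: [-0.1, 0.0, -0.4]
gripper_width: 0.0797
```

{"method": "servo_tool", "body": {"deltas": [{"dx": -0.06, "dy": -0.02, "dz": 0.1, "spin": -0.98}, {"dx": -0.06, "dy": -0.02, "dz": 0.1, "spin": -0.98}, {"dx": -0.06, "dy": -0.03, "dz": 0.1, "spin": -0.9}, {"dx": 0.0, "dy": 0.0, "dz": 0.0, "spin": 0.0}, {"dx": 0.0, "dy": 0.0, "dz": 0.0, "spin": 0.0}]}}

```text
time: 13.1
ee_pos: [0.477, -0.1576, 0.115]
eef_rot: [2.428, 1.948, 0.031]
contact_force: [-0.0, 0.5, -0.1]
gripper_width: 0.0803
```

Run:
```python
from h import *
plan([(.4687,-.172,.05,79.5,.5)])
```

```text
at [ 0.477  -0.1576  0.115 ] 77.5 t 13.1 F [-0.   0.5 -0.1] w 0.0803 j7 [-0.06  1.78]
-- (0.4687, -0.172, 0.05, 79.5, 0.5) rows 3
{"dx":-0.11,"dy":-0.03,"dz":0.43,"spin":-0.11},
{"dx":-0.11,"dy":-0.03,"dz":0.43,"spin":-0.11},
{"dx":-0.10,"dy":-0.04,"dz":0.43,"spin":-0.11},
```

{"method": "servo_tool", "body": {"deltas": [{"dx": -0.15, "dy": -0.05, "dz": 0.3, "spin": -0.11}, {"dx": -0.13, "dy": -0.05, "dz": 0.3, "spin": -0.11}, {"dx": -0.08, "dy": -0.02, "dz": 0.3, "spin": -0.11}, {"dx": 0.0, "dy": 0.0, "dz": 0.0, "spin": 0.0}]}}

```text
time: 13.5
ee_pos: [0.471, -0.1729, 0.0707]
eef_rot: [2.396, 1.981, 0.035]
contact_force: [1.1, -0.0, 0.6]
gripper_width: 0.0795
```

Run:
```python
from h import *
plan([(.4687,-.172,.0265,79.5,.5)])
```

```text
at [ 0.471  -0.1729  0.0707] 79.2 t 13.5 F [ 1.1 -0.   0.6] w 0.0795 j7 [0.   1.89]
-- (0.4687, -0.172, 0.0265, 79.5, 0.5) rows 2
{"dx":0.00,"dy":-0.02,"dz":0.44,"spin":-0.03},
{"dx":0.00,"dy":-0.02,"dz":0.44,"spin":-0.03},
```

{"method": "servo_tool", "body": {"deltas": [{"dx": 0.0, "dy": -0.04, "dz": 0.4, "spin": 0.0}, {"dx": 0.0, "dy": -0.03, "dz": 0.35, "spin": 0.0}, {"dx": 0.0, "dy": -0.02, "dz": 0.15, "spin": 0.0}, {"dx": 0.0, "dy": 0.0, "dz": 0.0, "spin": 0.0}]}}

```text
time: 13.9
ee_pos: [0.471, -0.1712, 0.0275]
eef_rot: [2.399, 1.973, 0.039]
contact_force: [0.2, 0.4, 0.4]
gripper_width: 0.0797
```

{"method": "servo_tool", "body": {"deltas": [{"dx": 0.0, "dy": 0.0, "dz": 0.1, "spin": 0.0}, {"dx": 0.0, "dy": 0.0, "dz": 0.0, "spin": 0.0}]}}

```text
time: 14.1
ee_pos: [0.4723, -0.171, 0.0237]
eef_rot: [2.399, 1.972, 0.041]
contact_force: [0.8, -0.0, -0.0]
gripper_width: 0.0796
```

{"method": "servo_tool", "body": {"deltas": [{"dx": 0.0, "dy": 0.0, "dz": 0.0, "spin": 0.0}, {"dx": 0.0, "dy": 0.0, "dz": 0.0, "spin": 0.0}, {"dx": 0.0, "dy": 0.0, "dz": 0.0, "spin": 0.0}, {"dx": 0.0, "dy": 0.0, "dz": 0.0, "spin": 0.0}], "grip": 0.0}}

```text
time: 14.5
ee_pos: [0.4732, -0.1712, 0.0252]
eef_rot: [2.398, 1.971, 0.043]
contact_force: [1.2, -0.0, 0.2]
gripper_width: 0.0528
```

{"method": "servo_tool", "body": {"deltas": [{"dx": 0.0, "dy": 0.0, "dz": -0.8, "spin": 0.0}, {"dx": 0.0, "dy": 0.0, "dz": -0.9, "spin": 0.0}, {"dx": 0.0, "dy": 0.0, "dz": -0.8, "spin": 0.0}, {"dx": 0.0, "dy": 0.0, "dz": 0.0, "spin": 0.0}]}}

```text
time: 14.9
ee_pos: [0.4663, -0.17, 0.1535]
eef_rot: [2.401, 1.971, 0.039]
contact_force: [-0.4, 0.0, -1.5]
gripper_width: 0.0527
```

Run:
```python
from h import *
plan([(.66,-.085,.15,90,.6)])
```

```text
at [ 0.4663 -0.17    0.1535] 78.8 t 14.9 F [-0.4  0.  -1.5] w 0.0527 j7 [-0.07  1.81]
-- (0.66, -0.085, 0.15, 90, 0.6) rows 7
{"dx":0.35,"dy":0.50,"dz":0.01,"spin":-0.27},
{"dx":0.33,"dy":0.51,"dz":0.01,"spin":-0.27},
{"dx":0.32,"dy":0.51,"dz":0.01,"spin":-0.27},
{"dx":0.30,"dy":0.52,"dz":0.01,"spin":-0.27},
{"dx":0.29,"dy":0.53,"dz":0.01,"spin":-0.27},
{"dx":0.27,"dy":0.54,"dz":0.01,"spin":-0.27},
{"dx":0.26,"dy":0.55,"dz":0.01,"spin":-0.27},
```

{"method": "servo_tool", "body": {"deltas": [{"dx": 0.25, "dy": 0.5, "dz": 0.0, "spin": -0.2}, {"dx": 0.25, "dy": 0.51, "dz": 0.0, "spin": -0.2}, {"dx": 0.24, "dy": 0.51, "dz": 0.0, "spin": -0.2}, {"dx": 0.22, "dy": 0.52, "dz": 0.0, "spin": -0.2}, {"dx": 0.2, "dy": 0.53, "dz": 0.0, "spin": -0.2}, {"dx": 0.18, "dy": 0.5, "dz": 0.0, "spin": -0.2}, {"dx": 0.1, "dy": 0.25, "dz": 0.0, "spin": -0.2}, {"dx": 0.0, "dy": 0.0, "dz": 0.0, "spin": 0.0}]}}

```text
time: 15.7
ee_pos: [0.6461, -0.1188, 0.1595]
eef_rot: [2.245, 2.146, 0.037]
contact_force: [-1.1, -0.5, -1.0]
gripper_width: 0.0525
```

Run:
```python
from h import *
plan([(.658,-.111,.10,90,.6),(.658,-.111,.045,90,.6)])
```

```text
at [ 0.6461 -0.1188  0.1595] 87.4 t 15.7 F [-1.1 -0.5 -1. ] w 0.0525 j7 [-0.1   1.82]
-- (0.658, -0.111, 0.1, 90, 0.6) rows 2
{"dx":0.08,"dy":0.12,"dz":0.59,"spin":-0.21},
{"dx":0.08,"dy":0.12,"dz":0.59,"spin":-0.21},
-- (0.658, -0.111, 0.045, 90, 0.6) rows 2
{"dx":0.00,"dy":0.00,"dz":0.55,"spin":-0.00},
{"dx":0.00,"dy":0.00,"dz":0.55,"spin":-0.00},
```

{"method": "servo_tool", "body": {"deltas": [{"dx": 0.1, "dy": 0.15, "dz": 0.4, "spin": -0.21}, {"dx": 0.08, "dy": 0.14, "dz": 0.4, "spin": -0.21}, {"dx": 0.0, "dy": 0.0, "dz": 0.0, "spin": 0.0}]}}

```text
time: 16.0
ee_pos: [0.6612, -0.1115, 0.1182]
eef_rot: [2.199, 2.194, 0.035]
contact_force: [-0.6, 0.2, -1.2]
gripper_width: 0.0525
```

{"method": "servo_tool", "body": {"deltas": [{"dx": 0.0, "dy": 0.0, "dz": 0.5, "spin": 0.0}, {"dx": 0.0, "dy": 0.0, "dz": 0.5, "spin": 0.0}, {"dx": 0.0, "dy": 0.0, "dz": 0.3, "spin": 0.0}, {"dx": 0.0, "dy": 0.0, "dz": 0.0, "spin": 0.0}]}}

```text
time: 16.4
ee_pos: [0.6621, -0.1145, 0.0542]
eef_rot: [2.204, 2.186, 0.035]
contact_force: [-0.1, -0.4, -0.3]
gripper_width: 0.0524
```

{"method": "servo_tool", "body": {"deltas": [{"dx": 0.03, "dy": 0.0, "dz": 0.25, "spin": 0.0}, {"dx": 0.03, "dy": 0.0, "dz": 0.15, "spin": 0.0}, {"dx": 0.0, "dy": 0.0, "dz": 0.0, "spin": 0.0}]}}

```text
time: 16.7
ee_pos: [0.6636, -0.1122, 0.0354]
eef_rot: [2.204, 2.183, 0.037]
contact_force: [0.3, 0.8, 0.8]
gripper_width: 0.0524
```

{"method": "servo_tool", "body": {"deltas": [{"dx": 0.0, "dy": 0.0, "dz": 0.0, "spin": 0.0}, {"dx": 0.0, "dy": 0.0, "dz": 0.0, "spin": 0.0}, {"dx": 0.0, "dy": 0.0, "dz": 0.0, "spin": 0.0}], "grip": 0.68}}

```text
time: 17.0
ee_pos: [0.6643, -0.1122, 0.0367]
eef_rot: [2.203, 2.183, 0.039]
contact_force: [-0.0, -0.3, -0.1]
gripper_width: 0.0635
```

{"method": "servo_tool", "body": {"deltas": [{"dx": 0.0, "dy": 0.0, "dz": -0.8, "spin": 0.0}, {"dx": 0.0, "dy": 0.0, "dz": -0.9, "spin": 0.0}, {"dx": 0.0, "dy": 0.0, "dz": -0.9, "spin": 0.0}, {"dx": 0.0, "dy": 0.0, "dz": 0.0, "spin": 0.0}]}}

```text
time: 17.4
ee_pos: [0.6578, -0.111, 0.1711]
eef_rot: [2.204, 2.183, 0.037]
contact_force: [0.6, -0.1, 0.5]
gripper_width: 0.0641
```

Run:
```python
from h import *
a,d=grab('side'); cv2.imwrite('pics/s7.png',cv2.resize(a[100:200,190:350],None,fx=5,fy=5,interpolation=cv2.INTER_CUBIC))
pieces('side',imgs=(a,d))
plan([(.5204,-.1742,.15,-9),(.427,-.2594,.15,-4)])
```

```text
side ctr [ 519.9 -167.9] size [86.2 39.9] ang 81.0 z 0.0217 bgr [ 94. 123. 149.] px [287. 149.]
side ctr [ 479.  -314.5] size [20.8 32.2] ang 8.1 z 0.0219 bgr [ 74. 102. 135.] px [306. 125.]
side ctr [ 490.3 -266.8] size [ 79.7 275.2] ang 74.3 z 0.0178 bgr [ 99. 120. 143.] px [299. 137.]
at [ 0.6567 -0.1106  0.1682] 89.5 t 17.45 F [-0.6 -0.7 -0.3] w 0.0637 j7 [-0.11  1.83]
-- (0.5204, -0.1742, 0.15, -9) rows 17
{"dx":-0.08,"dy":-0.16,"dz":0.02,"spin":0.97},
{"dx":-0.09,"dy":-0.15,"dz":0.02,"spin":0.97},
{"dx":-0.11,"dy":-0.14,"dz":0.02,"spin":0.97},
{"dx":-0.12,"dy":-0.13,"dz":0.02,"spin":0.97},
{"dx":-0.13,"dy":-0.12,"dz":0.02,"spin":0.97},
{"dx":-0.14,"dy":-0.10,"dz":0.02,"spin":0.97},
{"dx":-0.15,"dy":-0.09,"dz":0.02,"spin":0.97},
{"dx":-0.16,"dy":-0.07,"dz":0.02,"spin":0.97},
{"dx":-0.17,"dy":-0.06,"dz":0.02,"spin":0.97},
{"dx":-0.17,"dy":-0.04,"dz":0.02,"spin":0.97},
{"dx":-0.18,"dy":-0.02,"dz":0.02,"spin":0.97},
{"dx":-0.18,"dy":-0.00,"dz":0.02,"spin":0.97},
{"dx":-0.18,"dy":0.02,"dz":0.02,"spin":0.97},
{"dx":-0.17,"dy":0.03,"dz":0.02,"spin":0.97},
{"dx":-0.17,"dy":0.05,"dz":0.02,"spin":0.97},
{"dx":-0.16,"dy":0.07,"dz":0.02,"spin":0.97},
{"dx":-0.16,"dy":0.08,"dz":0.02,"spin":0.97},
-- (0.427, -0.2594, 0.15, -4) rows 3
{"dx":-0.53,"dy":0.66,"dz":-0.00,"spin":-0.28},
{"dx":-0.55,"dy":0.64,"dz":-0.00,"spin":-0.28},
{"dx":-0.56,"dy":0.63,"dz":-0.00,"spin":-0.28},
```

View pics/s7.png

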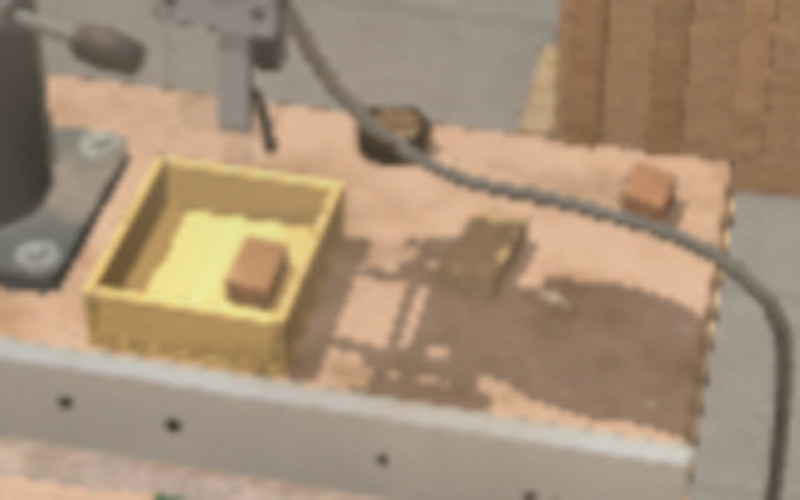

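{"method": "servo_tool", "body": {"deltas": [{"dx": -0.08, "dy": -0.16, "dz": 0.0, "spin": 0.97}, {"dx": -0.09, "dy": -0.15, "dz": 0.0, "spin": 0.97}, {"dx": -0.11, "dy": -0.14, "dz": 0.0, "spin": 0.97}, {"dx": -0.12, "dy": -0.13, "dz": 0.0, "spin": 0.97}, {"dx": -0.13, "dy": -0.12, "dz": 0.0, "spin": 0.97}, {"dx": -0.14, "dy": -0.1, "dz": 0.0, "spin": 0.97}, {"dx": -0.15, "dy": -0.09, "dz": 0.0, "spin": 0.97}, {"dx": -0.16, "dy": -0.07, "dz": 0.0, "spin": 0.97}, {"dx": -0.17, "dy": -0.06, "dz": 0.0, "spin": 0.97}, {"dx": -0.17, "dy": -0.04, "dz": 0.0, "spin": 0.97}], "grip": 0.7}}

```text
time: 18.45
ee_pos: [0.5702, -0.146, 0.1568]
eef_rot: [3.024, 0.784, 0.046]
contact_force: [-0.7, -0.1, 0.5]
gripper_width: 0.0655
```

{"method": "servo_tool", "body": {"deltas": [{"dx": -0.18, "dy": -0.02, "dz": 0.05, "spin": 0.97}, {"dx": -0.18, "dy": 0.0, "dz": 0.05, "spin": 0.97}, {"dx": -0.18, "dy": 0.02, "dz": 0.1, "spin": 0.97}, {"dx": -0.17, "dy": 0.03, "dz": 0.1, "spin": 0.97}, {"dx": -0.17, "dy": 0.05, "dz": 0.1, "spin": 0.97}, {"dx": -0.16, "dy": 0.07, "dz": 0.1, "spin": 0.97}, {"dx": 0.0, "dy": 0.0, "dz": 0.0, "spin": 0.5}, {"dx": 0.0, "dy": 0.0, "dz": 0.0, "spin": 0.0}]}}

```text
time: 19.25
ee_pos: [0.5152, -0.1673, 0.1231]
eef_rot: [3.119, -0.293, 0.039]
contact_force: [0.0, -0.8, 0.0]
gripper_width: 0.0658
```

Run:
```python
from h import *
plan([(.5204,-.1742,.08,-9,.6)])
```

```text
at [ 0.5152 -0.1673  0.1231] -10.7 t 19.25 F [ 0.  -0.8  0. ] w 0.0658 j7 [-0.34  0.45]
-- (0.5204, -0.1742, 0.08, -9, 0.6) rows 2
{"dx":0.06,"dy":0.06,"dz":0.43,"spin":-0.14},
{"dx":0.06,"dy":0.06,"dz":0.43,"spin":-0.14},
```

{"method": "servo_tool", "body": {"deltas": [{"dx": 0.06, "dy": 0.08, "dz": 0.35, "spin": -0.14}, {"dx": 0.04, "dy": 0.07, "dz": 0.35, "spin": -0.14}, {"dx": 0.0, "dy": 0.0, "dz": 0.0, "spin": 0.0}]}}

```text
time: 19.55
ee_pos: [0.5195, -0.1757, 0.0863]
eef_rot: [3.123, -0.236, 0.037]
contact_force: [0.2, 0.3, 1.1]
gripper_width: 0.0658
```

Run:
```python
from h import *
plan([(.5204,-.1742,.026,-9,.4)])
```

```text
at [ 0.5195 -0.1757  0.0863] -8.6 t 19.55 F [0.2 0.3 1.1] w 0.0658 j7 [-0.28  0.54]
-- (0.5204, -0.1742, 0.026, -9, 0.4) rows 4
{"dx":0.00,"dy":-0.01,"dz":0.30,"spin":0.02},
{"dx":0.00,"dy":-0.01,"dz":0.30,"spin":0.02},
{"dx":0.00,"dy":-0.01,"dz":0.30,"spin":0.02},
{"dx":0.00,"dy":-0.01,"dz":0.30,"spin":0.02},
```

{"method": "servo_tool", "body": {"deltas": [{"dx": 0.0, "dy": -0.02, "dz": 0.35, "spin": 0.0}, {"dx": 0.0, "dy": 0.0, "dz": 0.35, "spin": 0.0}, {"dx": 0.0, "dy": 0.0, "dz": 0.3, "spin": 0.0}, {"dx": 0.0, "dy": 0.0, "dz": 0.12, "spin": 0.0}, {"dx": 0.0, "dy": 0.0, "dz": 0.0, "spin": 0.0}]}}

```text
time: 20.05
ee_pos: [0.5217, -0.1752, 0.0298]
eef_rot: [3.123, -0.23, 0.038]
contact_force: [0.5, 0.4, 0.1]
gripper_width: 0.0658
```

{"method": "servo_tool", "body": {"deltas": [{"dx": 0.0, "dy": 0.0, "dz": 0.12, "spin": 0.0}, {"dx": 0.0, "dy": 0.0, "dz": 0.0, "spin": 0.0}]}}

```text
time: 20.25
ee_pos: [0.5223, -0.1754, 0.0243]
eef_rot: [3.123, -0.23, 0.04]
contact_force: [0.3, 0.0, -0.1]
gripper_width: 0.0655
```

{"method": "servo_tool", "body": {"deltas": [{"dx": 0.0, "dy": 0.0, "dz": 0.0, "spin": 0.0}, {"dx": 0.0, "dy": 0.0, "dz": 0.0, "spin": 0.0}, {"dx": 0.0, "dy": 0.0, "dz": 0.0, "spin": 0.0}, {"dx": 0.0, "dy": 0.0, "dz": 0.0, "spin": 0.0}], "grip": 0.0}}

```text
time: 20.65
ee_pos: [0.523, -0.1754, 0.0255]
eef_rot: [3.122, -0.23, 0.043]
contact_force: [-1.3, -0.1, -0.6]
gripper_width: 0.0372
```

{"method": "servo_tool", "body": {"deltas": [{"dx": 0.0, "dy": 0.0, "dz": -0.8, "spin": 0.0}, {"dx": 0.0, "dy": 0.0, "dz": -0.9, "spin": 0.0}, {"dx": 0.0, "dy": 0.0, "dz": -0.9, "spin": 0.0}, {"dx": 0.0, "dy": 0.0, "dz": 0.0, "spin": 0.0}]}}

```text
time: 21.05
ee_pos: [0.5185, -0.1743, 0.1592]
eef_rot: [3.122, -0.232, 0.037]
contact_force: [-0.1, -1.6, -1.1]
gripper_width: 0.0356
```

Run:
```python
from h import *
plan([(*J(-38,19),.15,83.9,.6)])
```

```text
at [ 0.5185 -0.1743  0.1592] -8.5 t 21.05 F [-0.1 -1.6 -1.1] w 0.0356 j7 [-0.36  0.46]
-- (np.float64(0.5677341754783267), np.float64(0.27193045564930773), 0.15, 83.9, 0.6) rows 16
{"dx":-0.02,"dy":-0.56,"dz":0.01,"spin":-0.96},
{"dx":0.04,"dy":-0.56,"dz":0.01,"spin":-0.96},
{"dx":0.09,"dy":-0.55,"dz":0.01,"spin":-0.96},
{"dx":0.15,"dy":-0.54,"dz":0.01,"spin":-0.96},
{"dx":0.20,"dy":-0.52,"dz":0.01,"spin":-0.96},
{"dx":0.25,"dy":-0.50,"dz":0.01,"spin":-0.96},
{"dx":0.30,"dy":-0.47,"dz":0.01,"spin":-0.96},
{"dx":0.35,"dy":-0.44,"dz":0.01,"spin":-0.96},
{"dx":0.39,"dy":-0.40,"dz":0.01,"spin":-0.96},
{"dx":0.43,"dy":-0.36,"dz":0.01,"spin":-0.96},
{"dx":0.46,"dy":-0.32,"dz":0.01,"spin":-0.96},
{"dx":0.49,"dy":-0.27,"dz":0.01,"spin":-0.96},
{"dx":0.52,"dy":-0.22,"dz":0.01,"spin":-0.96},
{"dx":0.54,"dy":-0.17,"dz":0.01,"spin":-0.96},
{"dx":0.55,"dy":-0.11,"dz":0.01,"spin":-0.96},
{"dx":0.56,"dy":-0.05,"dz":0.01,"spin":-0.96},
```

{"method": "servo_tool", "body": {"deltas": [{"dx": -0.02, "dy": -0.56, "dz": -0.05, "spin": -0.96}, {"dx": 0.04, "dy": -0.56, "dz": 0.0, "spin": -0.96}, {"dx": 0.09, "dy": -0.55, "dz": 0.0, "spin": -0.96}, {"dx": 0.15, "dy": -0.54, "dz": 0.0, "spin": -0.96}, {"dx": 0.2, "dy": -0.52, "dz": 0.0, "spin": -0.96}, {"dx": 0.25, "dy": -0.5, "dz": 0.0, "spin": -0.96}, {"dx": 0.3, "dy": -0.47, "dz": 0.0, "spin": -0.96}, {"dx": 0.35, "dy": -0.44, "dz": 0.0, "spin": -0.96}, {"dx": 0.39, "dy": -0.4, "dz": 0.0, "spin": -0.96}, {"dx": 0.43, "dy": -0.36, "dz": 0.0, "spin": -0.96}]}}

```text
time: 22.05
ee_pos: [0.546, 0.1115, 0.1586]
eef_rot: [2.816, 1.343, 0.026]
contact_force: [-0.0, -1.1, -0.8]
gripper_width: 0.0356
```

{"method": "servo_tool", "body": {"deltas": [{"dx": 0.46, "dy": -0.32, "dz": 0.0, "spin": -0.96}, {"dx": 0.49, "dy": -0.27, "dz": 0.0, "spin": -0.96}, {"dx": 0.5, "dy": -0.22, "dz": 0.0, "spin": -0.96}, {"dx": 0.4, "dy": -0.14, "dz": 0.0, "spin": -0.9}, {"dx": 0.2, "dy": -0.05, "dz": 0.0, "spin": -0.4}, {"dx": 0.0, "dy": 0.0, "dz": 0.0, "spin": 0.0}, {"dx": 0.0, "dy": 0.0, "dz": 0.0, "spin": 0.0}]}}

```text
time: 22.75
ee_pos: [0.5506, 0.2335, 0.1545]
eef_rot: [2.435, 1.949, 0.014]
contact_force: [-1.0, -0.0, -0.5]
gripper_width: 0.0359
```

Run:
```python
from h import *
plan([(*J(-38,20),.08,83.9,.6)])
a,d=grab('side'); cv2.imwrite('pics/s8.png',cv2.resize(a[180:320,160:320],None,fx=4,fy=4,interpolation=cv2.INTER_CUBIC))
```

```text
at [0.5506 0.2335 0.1545] 77.3 t 22.75 F [-1.  -0.  -0.5] w 0.0359 j7 [-0.73  1.03]
-- (np.float64(0.5678404395496629), np.float64(0.27292479359344096), 0.08, 83.9, 0.6) rows 3
{"dx":0.28,"dy":0.05,"dz":0.50,"spin":-0.36},
{"dx":0.28,"dy":0.07,"dz":0.50,"spin":-0.36},
{"dx":0.28,"dy":0.08,"dz":0.50,"spin":-0.36},
```

View pics/s8.png

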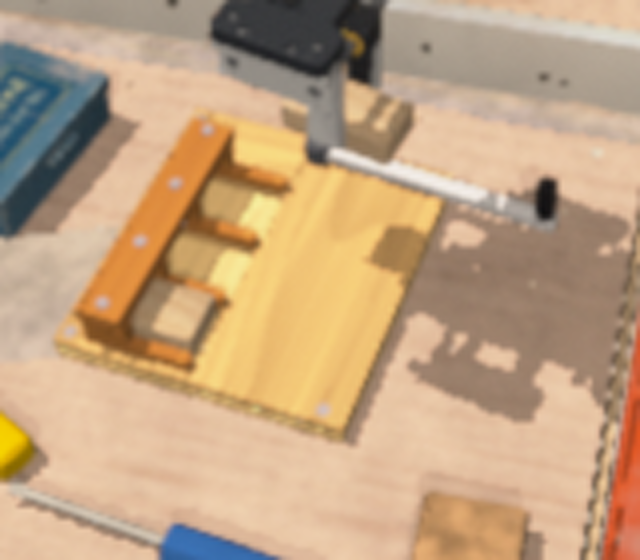

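{"method": "servo_tool", "body": {"deltas": [{"dx": 0.28, "dy": 0.06, "dz": 0.4, "spin": -0.36}, {"dx": 0.28, "dy": 0.07, "dz": 0.4, "spin": -0.36}, {"dx": 0.28, "dy": 0.08, "dz": 0.4, "spin": -0.36}, {"dx": 0.0, "dy": 0.0, "dz": 0.0, "spin": 0.0}]}}

```text
time: 23.2
ee_pos: [0.5722, 0.2678, 0.094]
eef_rot: [2.328, 2.072, 0.014]
contact_force: [-0.5, -0.6, -0.2]
gripper_width: 0.036
```

Run:
```python
from h import *
plan([(*J(-38,20),.05,83.9,.4)])
```

```text
at [0.5722 0.2678 0.094 ] 83.3 t 23.2 F [-0.5 -0.6 -0.2] w 0.036 j7 [-0.72  1.11]
-- (np.float64(0.5678404395496629), np.float64(0.27292479359344096), 0.05, 83.9, 0.4) rows 3
{"dx":0.03,"dy":-0.03,"dz":0.29,"spin":-0.03},
{"dx":0.03,"dy":-0.03,"dz":0.29,"spin":-0.03},
{"dx":0.03,"dy":-0.03,"dz":0.29,"spin":-0.03},
```

{"method": "servo_tool", "body": {"deltas": [{"dx": 0.05, "dy": -0.04, "dz": 0.3, "spin": -0.04}, {"dx": 0.04, "dy": -0.04, "dz": 0.3, "spin": -0.04}, {"dx": 0.03, "dy": -0.03, "dz": 0.2, "spin": -0.04}, {"dx": 0.0, "dy": 0.0, "dz": 0.05, "spin": 0.0}, {"dx": 0.0, "dy": 0.0, "dz": 0.0, "spin": 0.0}]}}

```text
time: 23.7
ee_pos: [0.5686, 0.2704, 0.0499]
eef_rot: [2.322, 2.076, 0.015]
contact_force: [0.4, -0.5, -0.6]
gripper_width: 0.036
```

Run:
```python
from h import *
plan([(*J(-38,20),.0425,83.9,.4)])
```

```text
at [0.5686 0.2704 0.0499] 83.6 t 23.7 F [ 0.4 -0.5 -0.6] w 0.036 j7 [-0.71  1.12]
-- (np.float64(0.5678404395496629), np.float64(0.27292479359344096), 0.0425, 83.9, 0.4) rows 1
{"dx":0.05,"dy":-0.02,"dz":0.15,"spin":-0.05},
```

{"method": "servo_tool", "body": {"deltas": [{"dx": 0.06, "dy": -0.01, "dz": 0.08, "spin": -0.05}, {"dx": 0.02, "dy": 0.0, "dz": 0.08, "spin": 0.0}, {"dx": 0.0, "dy": 0.0, "dz": 0.05, "spin": 0.0}]}}

```text
time: 24.0
ee_pos: [0.57, 0.2743, 0.0416]
eef_rot: [2.316, 2.081, 0.018]
contact_force: [-11.2, -7.6, 28.6]
gripper_width: 0.0356
```

{"method": "servo_tool", "body": {"deltas": [{"dx": 0.0, "dy": 0.0, "dz": 0.0, "spin": 0.0}, {"dx": 0.0, "dy": 0.0, "dz": 0.0, "spin": 0.0}, {"dx": 0.0, "dy": 0.0, "dz": 0.0, "spin": 0.0}], "grip": 0.6}}

```text
time: 24.3
ee_pos: [0.5706, 0.2747, 0.0423]
eef_rot: [2.316, 2.081, 0.02]
contact_force: [0.8, 0.9, 0.7]
gripper_width: 0.0549
```

{"method": "servo_tool", "body": {"deltas": [{"dx": 0.0, "dy": 0.0, "dz": -0.7, "spin": 0.0}, {"dx": 0.0, "dy": 0.0, "dz": -0.5, "spin": 0.0}, {"dx": 0.0, "dy": -0.6, "dz": 0.0, "spin": 0.0}, {"dx": 0.0, "dy": -0.6, "dz": 0.0, "spin": 0.0}, {"dx": 0.0, "dy": 0.0, "dz": 0.0, "spin": 0.0}], "grip": 0.12}}

```text
time: 24.8
ee_pos: [0.5077, 0.282, 0.102]
eef_rot: [2.317, 2.08, 0.02]
contact_force: [-0.1, -0.2, 0.1]
gripper_width: 0.0198
```

Run:
```python
from h import *
a,d=grab('side'); cv2.imwrite('pics/s9.png',cv2.resize(a[220:285,190:280],None,fx=8,fy=8,interpolation=cv2.INTER_CUBIC))
plan([(*J(-100,20),.06,83.9,.4)])
```

```text
at [0.5094 0.2817 0.1023] 83.8 t 24.85 F [ 0.9  0.5 -0.2] w 0.0157 j7 [-0.81  1.03]
-- (np.float64(0.5061914870134042), np.float64(0.2795131660162874), 0.06, 83.9, 0.4) rows 3
{"dx":-0.02,"dy":-0.02,"dz":0.28,"spin":-0.01},
{"dx":-0.02,"dy":-0.02,"dz":0.28,"spin":-0.01},
{"dx":-0.02,"dy":-0.02,"dz":0.28,"spin":-0.01},
```

View pics/s9.png

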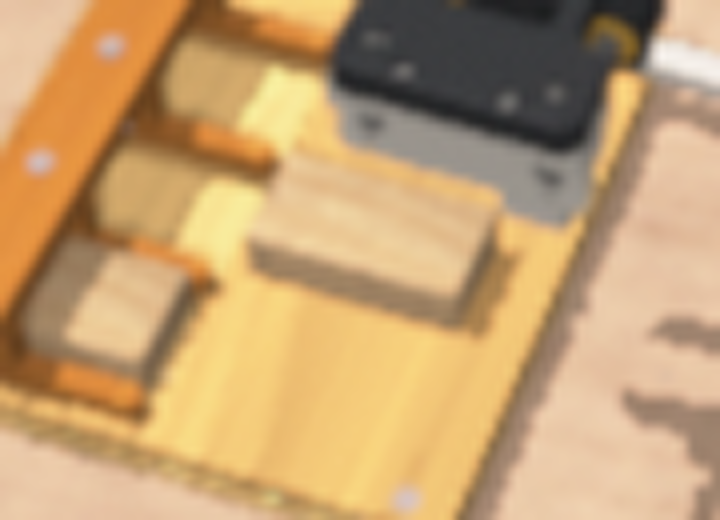

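Run:
```python
from h import *
f=lambda L:[(190+(u+.5)/8-.5,220+(v+.5)/8-.5) for u,v in L]
a=np.radians(JY);R=np.array([[np.cos(a),-np.sin(a)],[np.sin(a),np.cos(a)]])
q=lambda L,z:print(((ray('side',f(L),z)[:,:2]-JC)@R*1000).round(1).tolist())
q([(250,237),(294,150),(455,290),(500,214)],.037)
q([(252,270),(458,323)],.017)
print('first block rear top, z .030'); q([(135,362),(192,272)],.030); print('if z .037'); q([(135,362),(192,272)],.037)
z=np.load('last_side.npz');P=cloud('side',z['d'])
for nm,pl in (('b1',[(110,310),(130,320),(150,290)]),('deck',[(300,380),(350,420),(250,400)]),('b2',[(350,220),(400,240)])):
    for u,v in f(pl): print(nm,np.nanmedian(P[int(v)-1:int(v)+2,int(u)-1:int(u)+2,2]).round(4),end=' ')
```

```text
[[-5.1, 37.9], [-4.4, 1.4], [-71.7, 35.7], [-74.6, 3.7]]
[[-3.3, 35.5], [-71.3, 33.0]]
first block rear top, z .030
[[11.3, 87.9], [9.0, 51.4]]
if z .037
[[8.6, 92.3], [6.3, 56.2]]
b1 0.0296 b1 0.029 b1 0.0301 deck 0.0171 deck 0.0161 deck 0.0168 b2 0.038 b2 0.0387
```

{"method": "servo_tool", "body": {"deltas": [{"dx": -0.02, "dy": -0.04, "dz": 0.35, "spin": 0.0}, {"dx": -0.02, "dy": 0.0, "dz": 0.35, "spin": 0.0}, {"dx": -0.02, "dy": 0.0, "dz": 0.25, "spin": 0.0}, {"dx": 0.0, "dy": 0.0, "dz": 0.1, "spin": 0.0}, {"dx": 0.0, "dy": 0.0, "dz": 0.0, "spin": 0.0}]}}

```text
time: 25.35
ee_pos: [0.5122, 0.278, 0.0484]
eef_rot: [2.318, 2.076, 0.026]
contact_force: [0.7, -0.8, 0.8]
gripper_width: 0.0113
```

Run:
```python
from h import *
plan([(*J(-98,19.5),.045,83.9,.4),(*J(-1,19.5),.045,83.9,.2)])
```

```text
at [0.5122 0.278  0.0484] 83.7 t 25.35 F [ 0.7 -0.8  0.8] w 0.0113 j7 [-0.78  1.06]
-- (np.float64(0.5081270308660025), np.float64(0.27880346890154833), 0.045, 83.9, 0.4) rows 1
{"dx":0.01,"dy":-0.08,"dz":0.07,"spin":-0.03},
-- (np.float64(0.6045778114469234), np.float64(0.2684958539819337), 0.045, 83.9, 0.2) rows 10
{"dx":-0.00,"dy":0.19,"dz":-0.00,"spin":-0.00},
{"dx":-0.00,"dy":0.19,"dz":-0.00,"spin":-0.00},
{"dx":-0.00,"dy":0.19,"dz":-0.00,"spin":-0.00},
{"dx":-0.00,"dy":0.19,"dz":-0.00,"spin":-0.00},
{"dx":-0.00,"dy":0.19,"dz":-0.00,"spin":-0.00},
{"dx":-0.00,"dy":0.19,"dz":-0.00,"spin":-0.00},
{"dx":-0.00,"dy":0.19,"dz":-0.00,"spin":-0.00},
{"dx":-0.00,"dy":0.19,"dz":-0.00,"spin":-0.00},
{"dx":-0.00,"dy":0.19,"dz":-0.00,"spin":-0.00},
{"dx":-0.00,"dy":0.19,"dz":-0.00,"spin":-0.00},
```

{"method": "servo_tool", "body": {"deltas": [{"dx": 0.0, "dy": 0.15, "dz": 0.05, "spin": 0.0}, {"dx": 0.0, "dy": 0.18, "dz": 0.02, "spin": 0.0}, {"dx": 0.0, "dy": 0.18, "dz": 0.02, "spin": 0.0}, {"dx": 0.0, "dy": 0.18, "dz": 0.02, "spin": 0.0}, {"dx": 0.0, "dy": 0.18, "dz": 0.02, "spin": 0.0}, {"dx": 0.0, "dy": 0.18, "dz": 0.02, "spin": 0.0}, {"dx": 0.0, "dy": 0.18, "dz": 0.0, "spin": 0.0}, {"dx": 0.0, "dy": 0.18, "dz": 0.0, "spin": 0.0}]}}

```text
time: 26.15
ee_pos: [0.5899, 0.2699, 0.0449]
eef_rot: [2.317, 2.076, 0.03]
contact_force: [0.2, -0.3, 0.5]
gripper_width: 0.0114
```

Run:
```python
from h import *
plan([(*J(-1,19.5),.045,83.9,.2)])
```

```text
at [0.5899 0.2699 0.0449] 83.7 t 26.15 F [ 0.2 -0.3  0.5] w 0.0114 j7 [-0.69  1.14]
-- (np.float64(0.6045778114469234), np.float64(0.2684958539819337), 0.045, 83.9, 0.2) rows 2
{"dx":0.00,"dy":0.15,"dz":-0.00,"spin":-0.02},
{"dx":0.00,"dy":0.15,"dz":-0.00,"spin":-0.02},
```

{"method": "servo_tool", "body": {"deltas": [{"dx": 0.0, "dy": 0.14, "dz": 0.0, "spin": 0.0}, {"dx": 0.0, "dy": 0.12, "dz": 0.0, "spin": 0.0}, {"dx": 0.0, "dy": 0.06, "dz": 0.0, "spin": 0.0}, {"dx": 0.0, "dy": 0.0, "dz": 0.0, "spin": 0.0}]}}

```text
time: 26.55
ee_pos: [0.606, 0.268, 0.0449]
eef_rot: [2.319, 2.078, 0.024]
contact_force: [-0.9, 0.4, -0.1]
gripper_width: 0.0111
```

{"method": "servo_tool", "body": {"deltas": [{"dx": 0.0, "dy": -0.3, "dz": -0.3, "spin": 0.0}, {"dx": 0.0, "dy": -0.4, "dz": -1.0, "spin": 0.0}, {"dx": 0.0, "dy": -0.9, "dz": -0.4, "spin": 0.0}, {"dx": 0.0, "dy": -0.9, "dz": -0.2, "spin": 0.0}, {"dx": 0.0, "dy": 0.0, "dz": 0.0, "spin": 0.0}]}}

```text
time: 27.05
ee_pos: [0.4762, 0.2824, 0.1357]
eef_rot: [2.321, 2.077, 0.021]
contact_force: [1.4, -0.4, -0.4]
gripper_width: 0.0113
```

Run:
```python
from h import *
a,d=grab('side'); cv2.imwrite('pics/s10.png',cv2.resize(a[200:290,170:290],None,fx=6.5,fy=6.5,interpolation=cv2.INTER_CUBIC))
plan([(.40,.03,.2,30),(.427,-.23,.15,-4)])
P=cloud('side',d)
for y in(70,20,-30):
    X=np.r_[J(22,y),.030]; u,v=proj('side',[X])[0].round().astype(int); print(y,u,v,P[v-1:v+2,u-1:u+2,2].round(3).tolist())
```

```text
at [0.4784 0.282  0.1356] 83.6 t 27.1 F [ 0.7 -0.   1. ] w 0.011 j7 [-0.86  0.98]
-- (0.4, 0.03, 0.2, 30) rows 9
{"dx":-0.58,"dy":-0.11,"dz":-0.14,"spin":0.99},
{"dx":-0.58,"dy":-0.05,"dz":-0.14,"spin":0.99},
{"dx":-0.59,"dy":0.01,"dz":-0.14,"spin":0.99},
{"dx":-0.58,"dy":0.07,"dz":-0.14,"spin":0.99},
{"dx":-0.57,"dy":0.13,"dz":-0.14,"spin":0.99},
{"dx":-0.55,"dy":0.19,"dz":-0.14,"spin":0.99},
{"dx":-0.53,"dy":0.25,"dz":-0.14,"spin":0.99},
{"dx":-0.50,"dy":0.30,"dz":-0.14,"spin":0.99},
{"dx":-0.47,"dy":0.35,"dz":-0.14,"spin":0.99},
-- (0.427, -0.23, 0.15, -4) rows 6
{"dx":-0.36,"dy":0.80,"dz":0.17,"spin":0.94},
{"dx":-0.28,"dy":0.83,"dz":0.17,"spin":0.94},
{"dx":-0.19,"dy":0.85,"dz":0.17,"spin":0.94},
{"dx":-0.11,"dy":0.86,"dz":0.17,"spin":0.94},
{"dx":-0.02,"dy":0.87,"dz":0.17,"spin":0.94},
{"dx":0.06,"dy":0.87,"dz":0.17,"spin":0.94},
70 206 258 [[0.029, 0.031, 0.028], [0.026, 0.029, 0.029], [0.03, 0.03, 0.03]]
20 214 243 [[0.031, 0.029, 0.029], [0.031, 0.029, 0.029], [0.029, 0.03, 0.029]]
-30 222 229 [[0.012, 0.012, 0.01], [0.012, 0.012, 0.013], [0.011, 0.009, 0.011]]
```

View pics/s10.png

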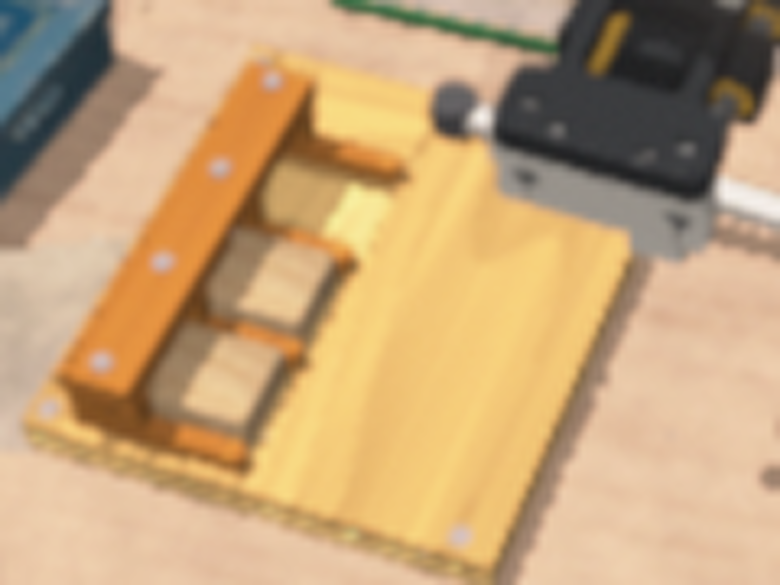

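{"method": "servo_tool", "body": {"deltas": [{"dx": -0.58, "dy": -0.11, "dz": -0.2, "spin": 0.99}, {"dx": -0.58, "dy": -0.05, "dz": -0.2, "spin": 0.99}, {"dx": -0.59, "dy": 0.01, "dz": -0.2, "spin": 0.99}, {"dx": -0.58, "dy": 0.07, "dz": -0.14, "spin": 0.99}, {"dx": -0.57, "dy": 0.13, "dz": -0.1, "spin": 0.99}, {"dx": -0.55, "dy": 0.19, "dz": -0.1, "spin": 0.99}, {"dx": -0.53, "dy": 0.25, "dz": -0.1, "spin": 0.99}, {"dx": -0.5, "dy": 0.3, "dz": 0.0, "spin": 0.99}, {"dx": -0.47, "dy": 0.35, "dz": 0.0, "spin": 0.99}], "grip": 0.65}}

```text
time: 28.0
ee_pos: [0.4002, 0.023, 0.1898]
eef_rot: [3.027, 0.756, 0.046]
contact_force: [-0.1, -0.1, -0.5]
gripper_width: 0.0611
```

{"method": "servo_tool", "body": {"deltas": [{"dx": -0.36, "dy": 0.75, "dz": 0.0, "spin": 0.94}, {"dx": -0.28, "dy": 0.78, "dz": 0.0, "spin": 0.94}, {"dx": -0.19, "dy": 0.8, "dz": 0.1, "spin": 0.94}, {"dx": -0.11, "dy": 0.8, "dz": 0.15, "spin": 0.94}, {"dx": -0.02, "dy": 0.6, "dz": 0.15, "spin": 0.94}, {"dx": 0.0, "dy": 0.3, "dz": 0.1, "spin": 0.6}, {"dx": 0.0, "dy": 0.0, "dz": 0.0, "spin": 0.0}, {"dx": 0.0, "dy": 0.0, "dz": 0.0, "spin": 0.0}]}}

```text
time: 28.8
ee_pos: [0.4114, -0.205, 0.1699]
eef_rot: [3.118, -0.157, 0.063]
contact_force: [1.4, -1.1, -0.9]
gripper_width: 0.0614
```

Run:
```python
from h import *
a,d=grab('side'); cv2.imwrite('pics/s11.png',cv2.resize(a[90:210,190:350],None,fx=5,fy=5,interpolation=cv2.INTER_CUBIC))
plan([(.4266,-.2594,.08,-4,.5)])
```

```text
at [ 0.4115 -0.2046  0.17  ] -5.7 t 28.85 F [ 0.6  1.2 -0.3] w 0.0611 j7 [-0.39  0.54]
-- (0.4266, -0.2594, 0.08, -4, 0.5) rows 4
{"dx":0.10,"dy":0.27,"dz":0.45,"spin":-0.07},
{"dx":0.10,"dy":0.27,"dz":0.45,"spin":-0.07},
{"dx":0.10,"dy":0.27,"dz":0.45,"spin":-0.07},
{"dx":0.10,"dy":0.27,"dz":0.45,"spin":-0.07},
```

View pics/s11.png

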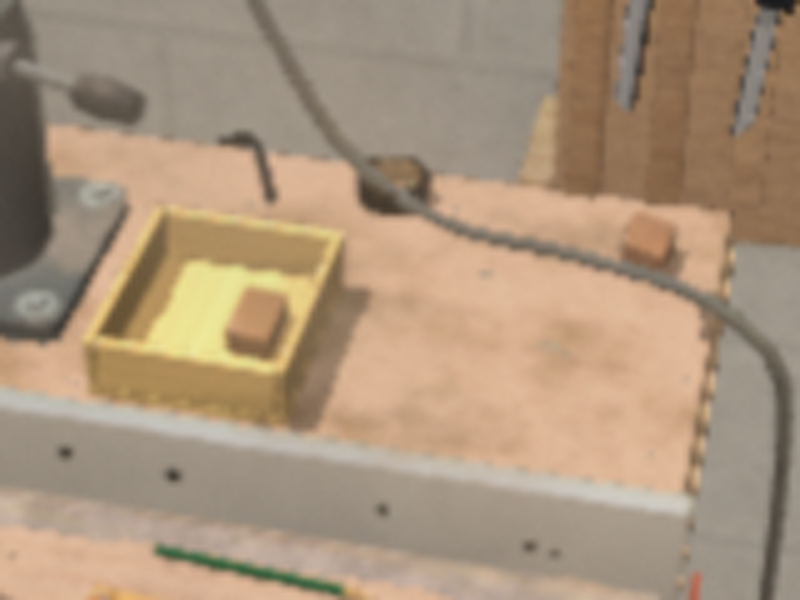

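{"method": "servo_tool", "body": {"deltas": [{"dx": 0.08, "dy": 0.3, "dz": 0.4, "spin": -0.07}, {"dx": 0.08, "dy": 0.3, "dz": 0.4, "spin": -0.07}, {"dx": 0.06, "dy": 0.3, "dz": 0.4, "spin": -0.07}, {"dx": 0.04, "dy": 0.2, "dz": 0.3, "spin": -0.07}, {"dx": 0.0, "dy": 0.0, "dz": 0.0, "spin": 0.0}]}}

```text
time: 29.35
ee_pos: [0.4272, -0.2585, 0.0956]
eef_rot: [3.123, -0.083, 0.07]
contact_force: [-0.2, 0.2, -0.1]
gripper_width: 0.0613
```

Run:
```python
from h import *
plan([(.4266,-.2594,.026,-4,.5)])
```

```text
at [ 0.4272 -0.2585  0.0956] -3.0 t 29.35 F [-0.2  0.2 -0.1] w 0.0613 j7 [-0.13  0.86]
-- (0.4266, -0.2594, 0.026, -4, 0.5) rows 3
{"dx":-0.00,"dy":0.01,"dz":0.46,"spin":0.05},
{"dx":-0.00,"dy":0.01,"dz":0.46,"spin":0.05},
{"dx":-0.00,"dy":0.01,"dz":0.46,"spin":0.05},
```

{"method": "servo_tool", "body": {"deltas": [{"dx": -0.02, "dy": 0.01, "dz": 0.4, "spin": 0.05}, {"dx": -0.02, "dy": 0.01, "dz": 0.4, "spin": 0.05}, {"dx": -0.02, "dy": 0.0, "dz": 0.35, "spin": 0.05}, {"dx": 0.0, "dy": 0.0, "dz": 0.12, "spin": 0.0}, {"dx": 0.0, "dy": 0.0, "dz": 0.0, "spin": 0.0}]}}

```text
time: 29.85
ee_pos: [0.4309, -0.2556, 0.0345]
eef_rot: [3.124, -0.094, 0.078]
contact_force: [0.0, 0.1, 0.1]
gripper_width: 0.0611
```

{"method": "servo_tool", "body": {"deltas": [{"dx": 0.0, "dy": 0.0, "dz": 0.1, "spin": 0.0}, {"dx": 0.0, "dy": 0.0, "dz": 0.0, "spin": 0.0}]}}

```text
time: 30.05
ee_pos: [0.4323, -0.255, 0.031]
eef_rot: [3.124, -0.09, 0.081]
contact_force: [-1.3, -0.3, 0.5]
gripper_width: 0.0613
```

{"method": "servo_tool", "body": {"deltas": [{"dx": -0.08, "dy": 0.08, "dz": 0.12, "spin": 0.0}, {"dx": 0.0, "dy": 0.0, "dz": 0.0, "spin": 0.0}]}}

```text
time: 30.25
ee_pos: [0.4288, -0.2591, 0.0254]
eef_rot: [3.124, -0.089, 0.084]
contact_force: [-0.6, -0.0, -0.6]
gripper_width: 0.061
```

{"method": "servo_tool", "body": {"deltas": [{"dx": 0.0, "dy": 0.0, "dz": 0.0, "spin": 0.0}, {"dx": 0.0, "dy": 0.0, "dz": 0.0, "spin": 0.0}, {"dx": 0.0, "dy": 0.0, "dz": 0.0, "spin": 0.0}, {"dx": 0.0, "dy": 0.0, "dz": 0.0, "spin": 0.0}, {"dx": 0.0, "dy": 0.0, "dz": 0.0, "spin": 0.0}], "grip": 0.0}}

```text
time: 30.75
ee_pos: [0.4287, -0.2595, 0.0258]
eef_rot: [3.123, -0.09, 0.084]
contact_force: [0.1, -0.2, 2.0]
gripper_width: 0.03
```

{"method": "servo_tool", "body": {"deltas": [{"dx": 0.0, "dy": 0.0, "dz": -0.7, "spin": 0.0}, {"dx": 0.0, "dy": 0.0, "dz": -0.9, "spin": 0.0}, {"dx": 0.0, "dy": 0.0, "dz": -0.9, "spin": 0.0}, {"dx": 0.0, "dy": 0.0, "dz": 0.0, "spin": 0.0}]}}

```text
time: 31.15
ee_pos: [0.4206, -0.2576, 0.1538]
eef_rot: [3.124, -0.093, 0.078]
contact_force: [0.9, 0.3, -1.7]
gripper_width: 0.0299
```

Run:
```python
from h import *
plan([(.705,-.105,.16,60,.6)])
```

```text
at [ 0.4206 -0.2576  0.1538] -3.4 t 31.15 F [ 0.9  0.3 -1.7] w 0.0299 j7 [-0.22  0.77]
-- (0.705, -0.105, 0.16, 60, 0.6) rows 11
{"dx":0.50,"dy":-0.31,"dz":-0.01,"spin":-0.96},
{"dx":0.53,"dy":-0.26,"dz":-0.01,"spin":-0.96},
{"dx":0.55,"dy":-0.20,"dz":-0.01,"spin":-0.96},
{"dx":0.57,"dy":-0.15,"dz":-0.01,"spin":-0.96},
{"dx":0.58,"dy":-0.09,"dz":-0.01,"spin":-0.96},
{"dx":0.59,"dy":-0.03,"dz":-0.01,"spin":-0.96},
{"dx":0.59,"dy":0.03,"dz":-0.01,"spin":-0.96},
{"dx":0.58,"dy":0.09,"dz":-0.01,"spin":-0.96},
{"dx":0.57,"dy":0.15,"dz":-0.01,"spin":-0.96},
{"dx":0.55,"dy":0.20,"dz":-0.01,"spin":-0.96},
{"dx":0.53,"dy":0.26,"dz":-0.01,"spin":-0.96},
```

Run:
```python
from h import *
z=np.load('last_side.npz');P=cloud('side',z['d'])
for u,v in((205,106),(210,109),(215,112),(198,104),(190,101)): print(u,v,P[v,u].round(3))
```

```text
205 106 [ 0.767 -0.115  0.179]
210 109 [ 0.746 -0.1    0.181]
215 112 [ 0.728 -0.092  0.178]
198 104 [ 0.793 -0.124  0.177]
190 101 [ 0.819 -0.127  0.182]
```

{"method": "servo_tool", "body": {"deltas": [{"dx": 0.5, "dy": -0.31, "dz": -0.05, "spin": -0.96}, {"dx": 0.53, "dy": -0.26, "dz": -0.05, "spin": -0.96}, {"dx": 0.55, "dy": -0.2, "dz": -0.05, "spin": -0.96}, {"dx": 0.5, "dy": -0.13, "dz": 0.0, "spin": -0.96}, {"dx": 0.4, "dy": -0.06, "dz": 0.0, "spin": -0.96}, {"dx": 0.3, "dy": -0.01, "dz": 0.0, "spin": -0.96}, {"dx": 0.0, "dy": 0.0, "dz": 0.0, "spin": -0.5}, {"dx": 0.0, "dy": 0.0, "dz": 0.0, "spin": 0.0}]}}

```text
time: 31.95
ee_pos: [0.5565, -0.1809, 0.1659]
eef_rot: [2.962, 0.955, 0.069]
contact_force: [-0.4, -0.6, -0.7]
gripper_width: 0.0298
```

Run:
```python
from h import *
f=lambda L:[(190+(u+.5)/5-.5,90+(v+.5)/5-.5) for u,v in L]
o=ray('side',f([(243,288),(289,297),(272,345),(227,335)]),.025); print(o.round(3).tolist(),o.mean(0).round(4))
o=ray('side',f([(160,210),(343,237),(282,370),(90,342)]),.045); print('rim',o.round(3).tolist(),o.mean(0).round(4))
plan([(.655,-.157,.15,90,.6)])
```

```text
[[0.675, -0.137, 0.025], [0.644, -0.134, 0.025], [0.642, -0.084, 0.025], [0.672, -0.087, 0.025]] [ 0.6583 -0.1103  0.025 ]
rim [[0.744, -0.181, 0.045], [0.618, -0.179, 0.045], [0.623, -0.038, 0.045], [0.745, -0.037, 0.045]] [ 0.6827 -0.1088  0.045 ]
at [ 0.5565 -0.1809  0.1659] 35.8 t 31.95 F [-0.4 -0.6 -0.7] w 0.0298 j7 [-0.22  1.16]
-- (0.655, -0.157, 0.15, 90, 0.6) rows 10
{"dx":0.19,"dy":0.08,"dz":0.03,"spin":-0.90},
{"dx":0.18,"dy":0.09,"dz":0.03,"spin":-0.90},
{"dx":0.17,"dy":0.11,"dz":0.03,"spin":-0.90},
{"dx":0.16,"dy":0.13,"dz":0.03,"spin":-0.90},
{"dx":0.15,"dy":0.14,"dz":0.03,"spin":-0.90},
{"dx":0.13,"dy":0.15,"dz":0.03,"spin":-0.90},
{"dx":0.12,"dy":0.17,"dz":0.03,"spin":-0.90},
{"dx":0.10,"dy":0.18,"dz":0.03,"spin":-0.90},
{"dx":0.08,"dy":0.18,"dz":0.03,"spin":-0.90},
{"dx":0.07,"dy":0.19,"dz":0.03,"spin":-0.90},
```

{"method": "servo_tool", "body": {"deltas": [{"dx": 0.19, "dy": 0.08, "dz": 0.03, "spin": -0.9}, {"dx": 0.18, "dy": 0.09, "dz": 0.03, "spin": -0.9}, {"dx": 0.17, "dy": 0.11, "dz": 0.03, "spin": -0.9}, {"dx": 0.16, "dy": 0.13, "dz": 0.03, "spin": -0.9}, {"dx": 0.15, "dy": 0.14, "dz": 0.03, "spin": -0.9}, {"dx": 0.1, "dy": 0.15, "dz": 0.03, "spin": -0.9}, {"dx": 0.08, "dy": 0.17, "dz": 0.03, "spin": -0.9}, {"dx": 0.06, "dy": 0.16, "dz": 0.03, "spin": -0.9}, {"dx": 0.0, "dy": 0.0, "dz": 0.0, "spin": -0.5}, {"dx": 0.0, "dy": 0.0, "dz": 0.0, "spin": 0.0}]}}

```text
time: 32.95
ee_pos: [0.6329, -0.1671, 0.1531]
eef_rot: [2.333, 2.046, 0.041]
contact_force: [-0.3, 0.2, -0.7]
gripper_width: 0.0298
```

Run:
```python
from h import *
plan([(.655,-.157,.078,90,.5)])
print(Ro.from_rotvec(ctrl.get_state()['eef_rot']).as_matrix()[:,2])
```

```text
at [ 0.6329 -0.1671  0.1531] 82.5 t 32.95 F [-0.3  0.2 -0.7] w 0.0298 j7 [-0.08  1.85]
-- (0.655, -0.157, 0.078, 90, 0.5) rows 4
{"dx":0.06,"dy":0.10,"dz":0.38,"spin":-0.31},
{"dx":0.06,"dy":0.11,"dz":0.38,"spin":-0.31},
{"dx":0.06,"dy":0.11,"dz":0.38,"spin":-0.31},
{"dx":0.05,"dy":0.11,"dz":0.38,"spin":-0.31},
[ 0.04547579 -0.01136863 -0.99890075]
```

{"method": "servo_tool", "body": {"deltas": [{"dx": 0.06, "dy": 0.1, "dz": 0.3, "spin": -0.31}, {"dx": 0.06, "dy": 0.11, "dz": 0.3, "spin": -0.31}, {"dx": 0.06, "dy": 0.11, "dz": 0.3, "spin": -0.31}, {"dx": 0.05, "dy": 0.08, "dz": 0.2, "spin": -0.31}, {"dx": 0.0, "dy": 0.0, "dz": 0.0, "spin": 0.0}]}}

```text
time: 33.45
ee_pos: [0.6571, -0.1567, 0.0923]
eef_rot: [2.191, 2.198, 0.036]
contact_force: [-0.1, 0.1, 0.2]
gripper_width: 0.03
```

Run:
```python
from h import *
plan([(.655,-.157,.076,90,.5)])
a,d=grab('side'); cv2.imwrite('pics/s12.png',cv2.resize(a[80:200,160:320],None,fx=5,fy=5,interpolation=cv2.INTER_CUBIC))
```

```text
at [ 0.6571 -0.1567  0.0923] 90.2 t 33.45 F [-0.1  0.1  0.2] w 0.03 j7 [-0.05  1.96]
-- (0.655, -0.157, 0.076, 90, 0.5) rows 1
{"dx":-0.01,"dy":-0.04,"dz":0.33,"spin":0.03},
```

View pics/s12.png

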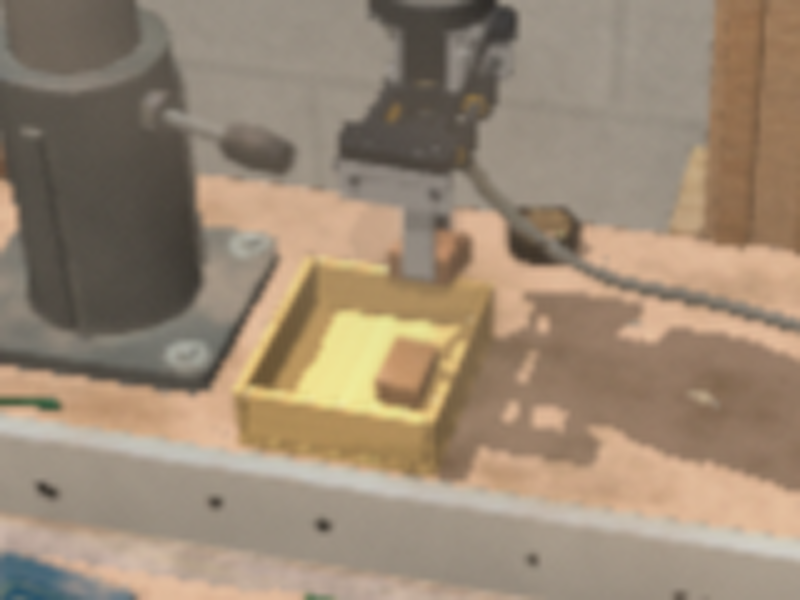

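{"method": "servo_tool", "body": {"deltas": [{"dx": 0.05, "dy": 0.06, "dz": 0.25, "spin": 0.0}, {"dx": 0.0, "dy": 0.0, "dz": 0.1, "spin": 0.0}, {"dx": 0.0, "dy": 0.0, "dz": 0.0, "spin": 0.0}]}}

```text
time: 33.8
ee_pos: [0.6613, -0.155, 0.0749]
eef_rot: [2.193, 2.193, 0.036]
contact_force: [0.0, 1.0, 0.2]
gripper_width: 0.0299
```

{"method": "servo_tool", "body": {"deltas": [{"dx": 0.0, "dy": 0.0, "dz": 0.0, "spin": 0.0}, {"dx": 0.0, "dy": 0.0, "dz": 0.0, "spin": 0.0}, {"dx": 0.0, "dy": 0.0, "dz": 0.0, "spin": 0.0}, {"dx": 0.0, "dy": 0.0, "dz": 0.0, "spin": 0.0}], "grip": 0.5}}

```text
time: 34.2
ee_pos: [0.6615, -0.1553, 0.076]
eef_rot: [2.193, 2.192, 0.038]
contact_force: [1.3, 0.1, 0.1]
gripper_width: 0.0476
```

{"method": "servo_tool", "body": {"deltas": [{"dx": 0.0, "dy": 0.0, "dz": -0.8, "spin": 0.0}, {"dx": 0.0, "dy": -0.3, "dz": -0.9, "spin": 0.0}, {"dx": 0.0, "dy": -0.6, "dz": -0.5, "spin": 0.0}, {"dx": 0.0, "dy": 0.0, "dz": 0.0, "spin": 0.0}]}}

```text
time: 34.6
ee_pos: [0.6097, -0.1543, 0.1872]
eef_rot: [2.194, 2.192, 0.036]
contact_force: [0.2, -0.4, -1.2]
gripper_width: 0.047
```

Run:
```python
from h import *
a,d=grab('side'); cv2.imwrite('pics/s13.png',cv2.resize(a[80:200,160:350],None,fx=4.2,fy=4.2,interpolation=cv2.INTER_CUBIC))
cv2.imwrite('pics/s13k.png',cv2.resize(a[195:290,170:310],None,fx=5.7,fy=5.7,interpolation=cv2.INTER_CUBIC))
plan([(.45,.05,.22,90,.7),(.41,.18,.16,84,.7)])
```

```text
at [ 0.6109 -0.1537  0.186 ] 90.0 t 34.65 F [1.3 0.8 0.3] w 0.0474 j7 [-0.09  1.93]
-- (0.45, 0.05, 0.22, 90, 0.7) rows 6
{"dx":0.68,"dy":-0.54,"dz":-0.11,"spin":-0.00},
{"dx":0.68,"dy":-0.54,"dz":-0.11,"spin":-0.00},
{"dx":0.68,"dy":-0.54,"dz":-0.11,"spin":-0.00},
{"dx":0.68,"dy":-0.54,"dz":-0.11,"spin":-0.00},
{"dx":0.68,"dy":-0.54,"dz":-0.11,"spin":-0.00},
{"dx":0.68,"dy":-0.54,"dz":-0.11,"spin":-0.00},
-- (0.41, 0.18, 0.16, 84, 0.7) rows 4
{"dx":0.65,"dy":-0.20,"dz":0.30,"spin":0.25},
{"dx":0.64,"dy":-0.22,"dz":0.30,"spin":0.25},
{"dx":0.64,"dy":-0.23,"dz":0.30,"spin":0.25},
{"dx":0.63,"dy":-0.25,"dz":0.30,"spin":0.25},
```

View pics/s13.png

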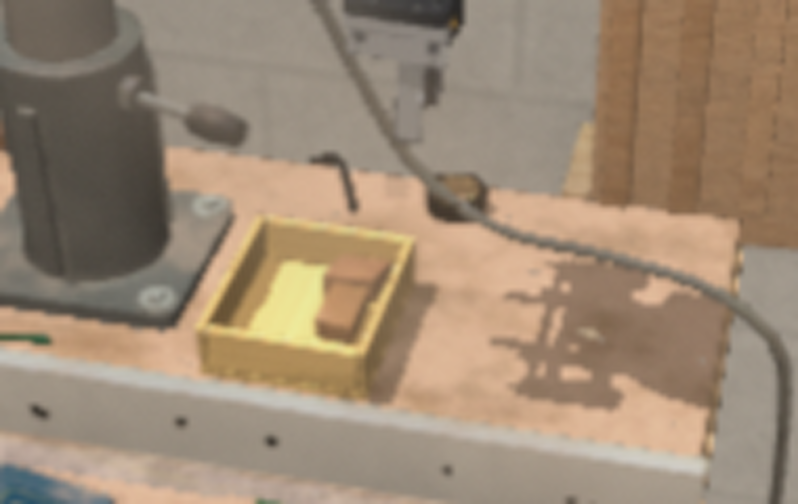

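View pics/s13k.png

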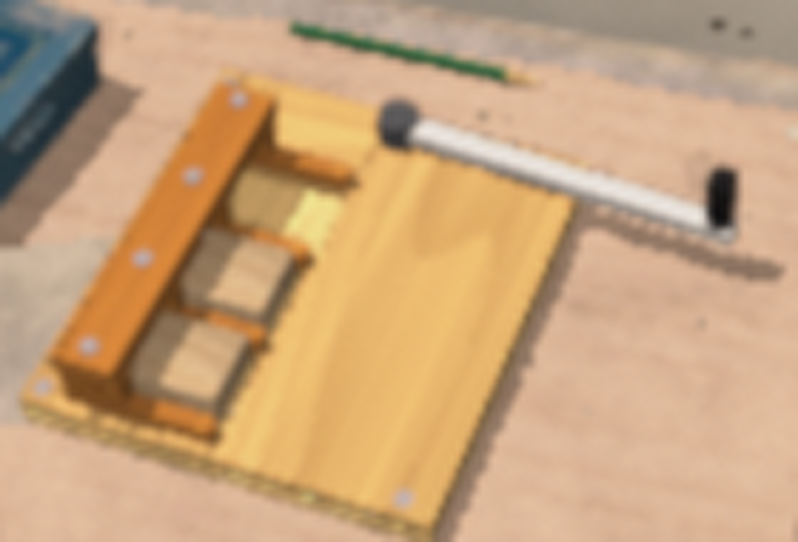

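Run:
```python
from h import *
f=lambda L:[(170+(u+.5)/5.7-.5,195+(v+.5)/5.7-.5) for u,v in L]
print('knob side', ray('side',f([(722,180)]),.06).round(4),ray('side',f([(722,228)]),.030).round(4))
print('piv side', ray('side',f([(398,124)]),.032).round(4), 'model', J(-4,-90),J(-164,-90))
```

```text
knob side [[0.4323 0.1901 0.06  ]] [[0.4301 0.1917 0.03  ]]
piv side [[0.5884 0.1658 0.032 ]] model [0.58995888 0.15993464] [0.43086481 0.17693689]
```

{"method": "servo_tool", "body": {"deltas": [{"dx": 0.6, "dy": -0.6, "dz": -0.1, "spin": 0.0}, {"dx": 0.68, "dy": -0.6, "dz": -0.1, "spin": 0.0}, {"dx": 0.68, "dy": -0.6, "dz": -0.1, "spin": 0.0}, {"dx": 0.68, "dy": -0.6, "dz": 0.0, "spin": 0.0}, {"dx": 0.68, "dy": -0.6, "dz": 0.0, "spin": 0.0}, {"dx": 0.68, "dy": -0.4, "dz": 0.0, "spin": 0.0}, {"dx": 0.6, "dy": -0.2, "dz": 0.2, "spin": 0.25}, {"dx": 0.5, "dy": 0.0, "dz": 0.25, "spin": 0.25}, {"dx": 0.3, "dy": 0.0, "dz": 0.25, "spin": 0.25}, {"dx": 0.0, "dy": 0.0, "dz": 0.0, "spin": 0.0}], "grip": 0.4}}

```text
time: 35.65
ee_pos: [0.4279, 0.1273, 0.1492]
eef_rot: [2.278, 2.107, 0.035]
contact_force: [0.7, -0.4, -0.2]
gripper_width: 0.037
```

Run:
```python
from h import *
plan([(.43,.180,.12,84,.6)])
a,d=grab('side'); cv2.imwrite('pics/s14.png',cv2.resize(a[170:290,200:340],None,fx=5,fy=5,interpolation=cv2.INTER_CUBIC))
```

```text
at [0.4279 0.1273 0.1492] 85.5 t 35.65 F [ 0.7 -0.4 -0.2] w 0.037 j7 [-0.61  1.15]
-- (0.43, 0.18, 0.12, 84, 0.6) rows 2
{"dx":0.53,"dy":-0.02,"dz":0.29,"spin":0.13},
{"dx":0.53,"dy":-0.03,"dz":0.29,"spin":0.13},
```

View pics/s14.png

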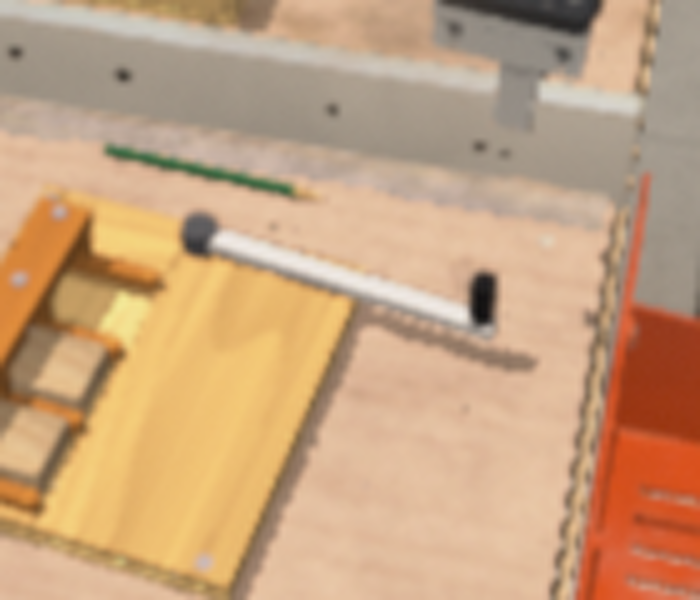

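{"method": "servo_tool", "body": {"deltas": [{"dx": 0.5, "dy": -0.02, "dz": 0.1, "spin": 0.35}, {"dx": 0.5, "dy": -0.02, "dz": 0.1, "spin": 0.35}, {"dx": 0.1, "dy": 0.0, "dz": 0.1, "spin": 0.2}, {"dx": 0.0, "dy": 0.0, "dz": 0.0, "spin": 0.0}]}}

```text
time: 36.1
ee_pos: [0.4347, 0.1793, 0.1349]
eef_rot: [2.38, 1.99, 0.038]
contact_force: [-0.6, -0.9, -0.5]
gripper_width: 0.0374
```

Run:
```python
from h import *
plan([(.431,.187,.10,80.4,.6),(.431,.187,.06,80.4,.5)])
```

```text
at [0.4347 0.1793 0.1349] 79.8 t 36.1 F [-0.6 -0.9 -0.5] w 0.0374 j7 [-0.68  0.96]
-- (0.431, 0.187, 0.1, 80.4, 0.6) rows 2
{"dx":0.07,"dy":-0.05,"dz":0.35,"spin":-0.05},
{"dx":0.07,"dy":-0.05,"dz":0.35,"spin":-0.05},
-- (0.431, 0.187, 0.06, 80.4, 0.5) rows 2
{"dx":0.00,"dy":0.00,"dz":0.40,"spin":-0.00},
{"dx":0.00,"dy":0.00,"dz":0.40,"spin":-0.00},
```

{"method": "servo_tool", "body": {"deltas": [{"dx": 0.08, "dy": -0.07, "dz": 0.25, "spin": 0.0}, {"dx": 0.07, "dy": -0.06, "dz": 0.25, "spin": 0.0}, {"dx": 0.0, "dy": 0.0, "dz": 0.0, "spin": 0.0}]}}

```text
time: 36.4
ee_pos: [0.4316, 0.1846, 0.1095]
eef_rot: [2.38, 1.989, 0.039]
contact_force: [0.4, -1.0, 0.1]
gripper_width: 0.038
```

Run:
```python
from h import *
a,d=grab('side'); cv2.imwrite('pics/s15.png',cv2.resize(a[190:260,250:330],None,fx=8,fy=8,interpolation=cv2.INTER_CUBIC))
plan([(.431,.187,.06,80.4,.5)])
```

```text
at [0.432  0.1844 0.1102] 79.7 t 36.45 F [-0.1 -0.3 -0.2] w 0.0376 j7 [-0.69  0.96]
-- (0.431, 0.187, 0.06, 80.4, 0.5) rows 3
{"dx":0.02,"dy":-0.01,"dz":0.33,"spin":-0.04},
{"dx":0.02,"dy":-0.01,"dz":0.33,"spin":-0.04},
{"dx":0.02,"dy":-0.01,"dz":0.33,"spin":-0.04},
```

View pics/s15.png

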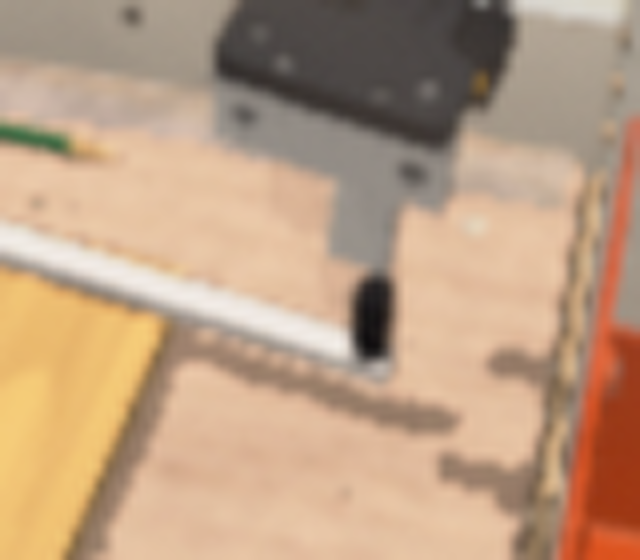

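{"method": "servo_tool", "body": {"deltas": [{"dx": 0.02, "dy": -0.04, "dz": 0.35, "spin": 0.0}, {"dx": 0.02, "dy": -0.04, "dz": 0.35, "spin": 0.0}, {"dx": 0.02, "dy": -0.02, "dz": 0.2, "spin": 0.0}, {"dx": 0.0, "dy": 0.0, "dz": 0.0, "spin": 0.0}]}}

```text
time: 36.85
ee_pos: [0.4316, 0.1861, 0.0659]
eef_rot: [2.381, 1.986, 0.044]
contact_force: [0.2, -0.6, -0.4]
gripper_width: 0.0373
```

{"method": "servo_tool", "body": {"deltas": [{"dx": 0.0, "dy": 0.0, "dz": 0.05, "spin": 0.0}, {"dx": 0.0, "dy": 0.0, "dz": 0.0, "spin": 0.0}, {"dx": 0.0, "dy": 0.0, "dz": 0.0, "spin": 0.0}, {"dx": 0.0, "dy": 0.0, "dz": 0.0, "spin": 0.0}], "grip": 0.0}}

```text
time: 37.25
ee_pos: [0.4328, 0.186, 0.0651]
eef_rot: [2.381, 1.985, 0.047]
contact_force: [0.5, 0.4, -8.1]
gripper_width: 0.0129
```

Run:
```python
from h import *
plan([(.431,.187,.06,80.4,.5)])
p,y,s=pose(); v=p[:2]-J(-4,-90); print(np.linalg.norm(v),np.degrees(np.arctan2(v[1],v[0])))
a,d=grab('side'); cv2.imwrite('pics/s16.png',cv2.resize(a[190:260,250:330],None,fx=8,fy=8,interpolation=cv2.INTER_CUBIC))
```

```text
at [0.4328 0.186  0.0651] 79.6 t 37.25 F [ 0.5  0.4 -8.1] w 0.0129 j7 [-0.67  0.97]
-- (0.431, 0.187, 0.06, 80.4, 0.5) rows 1
{"dx":0.01,"dy":-0.04,"dz":0.10,"spin":-0.13},
0.15934874061657747 170.59617754482846
```

View pics/s16.png

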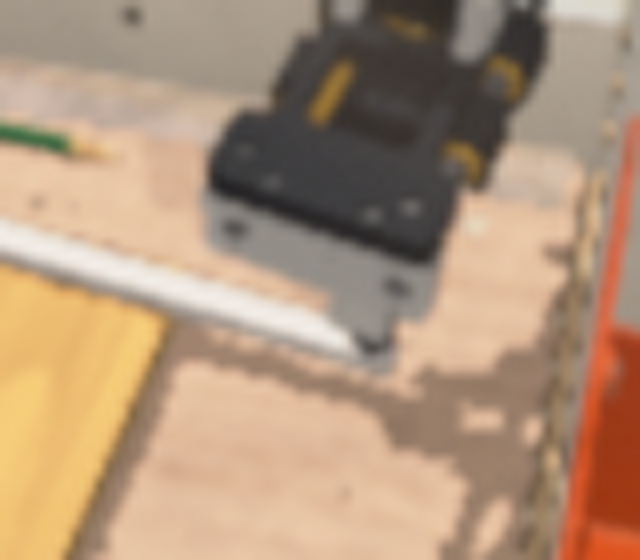

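{"method": "servo_tool", "body": {"deltas": [{"dx": 0.05, "dy": 0.0, "dz": 0.0, "spin": 0.1}, {"dx": 0.17, "dy": 0.0, "dz": 0.0, "spin": 0.5}, {"dx": 0.17, "dy": 0.0, "dz": 0.02, "spin": 0.5}, {"dx": 0.17, "dy": 0.0, "dz": 0.02, "spin": 0.5}, {"dx": 0.17, "dy": 0.0, "dz": 0.02, "spin": 0.5}, {"dx": 0.0, "dy": 0.0, "dz": 0.0, "spin": 0.0}], "grip": 0.18}}

```text
time: 37.9
ee_pos: [0.4433, 0.2229, 0.0631]
eef_rot: [2.598, 1.699, 0.056]
contact_force: [0.9, -0.4, 0.2]
gripper_width: 0.0168
```

```bash
cat >> h.py <<'E'
def kp(more=0):
    p,y,s=pose(); v=p[:2]-J(-4,-90); r=np.linalg.norm(v); th=np.degrees(np.arctan2(v[1],v[0]))
    print('p',p.round(4),'yaw',round(y,1),'r',round(r,4),'th',round(th,1),'ideal yaw',round(th-90,1),'keeper~',round(173.9-th,1),'F',s['contact_force'].round(1),'w',s['gripper_width'].round(4))
    if more:
        th2=np.radians(th-more); g=J(-4,-90)+.16*np.array([np.cos(th2),np.sin(th2)]); plan([(*g,.063,np.degrees(th2)-90,.2)])
E
python3 -c "
from h import *
kp(20)"
```

```text
Traceback (most recent call last):
  File "h.py", line 67, in kp
    print('p',p.round(4),'yaw',round(y,1),'r',round(r,4),'th',round(th,1),'ideal yaw',round(th-90,1),'keeper~',round(173.9-th,1),'F',s['contact_force'].round(1),'w',s['gripper_width'].round(4))
                                                                                                                                                                     ^^^^^^^^^^^^^^^^^^^^^^^^
AttributeError: 'float' object has no attribute 'round'
```

{"method": "servo_tool", "body": {"deltas": [{"dx": 0.2, "dy": 0.0, "dz": 0.01, "spin": 0.6}, {"dx": 0.25, "dy": 0.01, "dz": 0.01, "spin": 0.75}, {"dx": 0.25, "dy": 0.01, "dz": 0.01, "spin": 0.75}, {"dx": 0.25, "dy": 0.01, "dz": 0.01, "spin": 0.75}, {"dx": 0.25, "dy": 0.01, "dz": 0.01, "spin": 0.75}, {"dx": 0.25, "dy": 0.01, "dz": 0.01, "spin": 0.75}, {"dx": 0.0, "dy": 0.0, "dz": 0.0, "spin": 0.0}]}}

```text
time: 38.6
ee_pos: [0.4865, 0.2806, 0.0621]
eef_rot: [2.927, 1.06, 0.065]
contact_force: [-1.6, -0.8, 0.9]
gripper_width: 0.0171
```

```bash
sed -i "s/s\['gripper_width'\].round(4)/round(s['gripper_width'],4)/" h.py; python3 -c "
from h import *
kp(30)"
```

```text
p [0.4865 0.2806 0.0621] yaw 39.8 r 0.159 th 130.6 ideal yaw 40.6 keeper~ 43.3 F [-1.6 -0.8  0.9] w 0.0171
at [0.4865 0.2806 0.0621] 39.8 t 38.6 F [-1.6 -0.8  0.9] w 0.0171 j7 [-0.88  0.3 ]
-- (np.float64(0.5604792455093862), np.float64(0.3171954153289517), 0.063, np.float64(10.617276401921487), 0.2) rows 8
{"dx":0.20,"dy":0.05,"dz":-0.00,"spin":0.61},
{"dx":0.20,"dy":0.04,"dz":-0.00,"spin":0.61},
{"dx":0.21,"dy":0.02,"dz":-0.00,"spin":0.61},
{"dx":0.21,"dy":0.01,"dz":-0.00,"spin":0.61},
{"dx":0.21,"dy":-0.00,"dz":-0.00,"spin":0.61},
{"dx":0.21,"dy":-0.02,"dz":-0.00,"spin":0.61},
{"dx":0.20,"dy":-0.03,"dz":-0.00,"spin":0.61},
{"dx":0.20,"dy":-0.04,"dz":-0.00,"spin":0.61},
```

{"method": "servo_tool", "body": {"deltas": [{"dx": 0.2, "dy": 0.0, "dz": 0.0, "spin": 0.57}, {"dx": 0.25, "dy": 0.01, "dz": 0.0, "spin": 0.73}, {"dx": 0.25, "dy": 0.01, "dz": 0.0, "spin": 0.75}, {"dx": 0.25, "dy": 0.01, "dz": 0.0, "spin": 0.75}, {"dx": 0.25, "dy": 0.0, "dz": 0.0, "spin": 0.75}, {"dx": 0.25, "dy": 0.0, "dz": 0.0, "spin": 0.75}, {"dx": 0.25, "dy": 0.0, "dz": 0.0, "spin": 0.75}, {"dx": 0.0, "dy": 0.0, "dz": 0.0, "spin": 0.0}]}}

```text
time: 39.4
ee_pos: [0.5598, 0.3129, 0.0647]
eef_rot: [3.111, 0.267, 0.065]
contact_force: [-0.8, 0.7, -0.1]
gripper_width: 0.0172
```

```bash
python3 -c "
from h import *
kp(13)
a,d=grab('side'); cv2.imwrite('pics/s17.png',cv2.resize(a[190:290,170:300],None,fx=6,fy=6,interpolation=cv2.INTER_CUBIC))
"
```

```text
p [0.5598 0.3129 0.0647] yaw 9.9 r 0.1559 th 101.2 ideal yaw 11.2 keeper~ 72.7 F [-0.8  0.7 -0.1] w 0.0172
at [0.5598 0.3129 0.0647] 9.9 t 39.4 F [-0.8  0.7 -0.1] w 0.0172 j7 [-0.92 -0.12]
-- (np.float64(0.5950947509437321), np.float64(0.31985219147021515), 0.063, np.float64(-1.8394636382295317), 0.2) rows 4
{"dx":0.18,"dy":-0.00,"dz":0.01,"spin":0.49},
{"dx":0.18,"dy":-0.01,"dz":0.01,"spin":0.49},
{"dx":0.18,"dy":-0.02,"dz":0.01,"spin":0.49},
{"dx":0.18,"dy":-0.03,"dz":0.01,"spin":0.49},
```

View pics/s17.png

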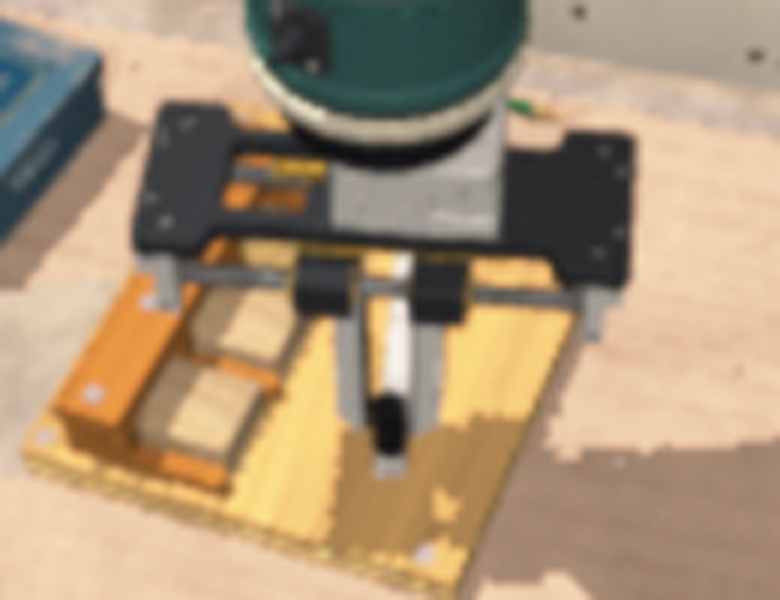

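{"method": "servo_tool", "body": {"deltas": [{"dx": 0.18, "dy": -0.03, "dz": 0.02, "spin": 0.5}, {"dx": 0.2, "dy": -0.03, "dz": 0.02, "spin": 0.6}, {"dx": 0.2, "dy": -0.02, "dz": 0.02, "spin": 0.6}, {"dx": 0.15, "dy": -0.02, "dz": 0.02, "spin": 0.45}, {"dx": 0.0, "dy": 0.0, "dz": 0.0, "spin": 0.0}]}}

```text
time: 39.95
ee_pos: [0.5913, 0.3182, 0.0615]
eef_rot: [3.125, -0.061, 0.061]
contact_force: [0.8, -1.1, 0.2]
gripper_width: 0.0169
```

```bash
python3 -c "
from h import *
kp(5)
"
```

```text
p [0.5913 0.3182 0.0615] yaw -2.2 r 0.1583 th 89.5 ideal yaw -0.5 keeper~ 84.4 F [ 0.8 -1.1  0.2] w 0.0169
at [0.5913 0.3182 0.0615] -2.2 t 39.95 F [ 0.8 -1.1  0.2] w 0.0169 j7 [-0.92 -0.28]
-- (np.float64(0.6052957674148534), np.float64(0.3191978823319144), 0.063, np.float64(-5.500563091602402), 0.2) rows 2
{"dx":0.14,"dy":-0.02,"dz":-0.01,"spin":0.27},
{"dx":0.14,"dy":-0.02,"dz":-0.01,"spin":0.27},
```

{"method": "servo_tool", "body": {"deltas": [{"dx": 0.12, "dy": -0.01, "dz": 0.0, "spin": 0.2}, {"dx": 0.1, "dy": -0.01, "dz": 0.0, "spin": 0.2}, {"dx": 0.08, "dy": 0.0, "dz": 0.0, "spin": 0.1}, {"dx": 0.0, "dy": 0.0, "dz": 0.0, "spin": 0.0}]}}

```text
time: 40.35
ee_pos: [0.6056, 0.3176, 0.0622]
eef_rot: [3.124, -0.137, 0.059]
contact_force: [-0.5, 0.5, 0.6]
gripper_width: 0.0168
```

{"method": "servo_tool", "body": {"deltas": [{"dx": 0.06, "dy": 0.0, "dz": 0.0, "spin": 0.0}, {"dx": 0.05, "dy": 0.0, "dz": 0.0, "spin": 0.0}]}}

```text
time: 40.55
ee_pos: [0.6093, 0.3175, 0.062]
eef_rot: [3.124, -0.134, 0.053]
contact_force: [-20.2, -1.0, 10.4]
gripper_width: 0.0175
```

```bash
python3 -c "
from h import *
kp()
"
```

```text
p [0.6093 0.3175 0.062 ] yaw -4.9 r 0.1588 th 83.0 ideal yaw -7.0 keeper~ 90.9 F [-20.2  -1.   10.4] w 0.0175
```

{"method": "servo_tool", "body": {"deltas": [{"dx": -0.02, "dy": 0.0, "dz": 0.0, "spin": 0.0}, {"dx": 0.0, "dy": 0.0, "dz": 0.0, "spin": 0.0}], "grip": 0.26}}

```text
time: 40.75
ee_pos: [0.6081, 0.3177, 0.0618]
eef_rot: [3.124, -0.133, 0.051]
contact_force: [-0.1, 0.2, -0.5]
gripper_width: 0.024
```

{"method": "servo_tool", "body": {"deltas": [{"dx": 0.0, "dy": 0.0, "dz": -0.4, "spin": 0.0}, {"dx": 0.0, "dy": 0.0, "dz": -0.8, "spin": 0.0}, {"dx": -0.2, "dy": 0.0, "dz": -0.9, "spin": 0.0}, {"dx": -0.8, "dy": 0.0, "dz": -0.3, "spin": 0.0}, {"dx": -0.8, "dy": 0.0, "dz": 0.0, "spin": 0.0}, {"dx": -0.8, "dy": 0.0, "dz": 0.0, "spin": 0.0}, {"dx": 0.0, "dy": 0.0, "dz": 0.0, "spin": 0.0}, {"dx": 0.0, "dy": 0.0, "dz": 0.0, "spin": 0.0}]}}

```text
time: 41.55
ee_pos: [0.4723, 0.3299, 0.182]
eef_rot: [3.125, -0.133, 0.056]
contact_force: [0.0, 0.3, 0.3]
gripper_width: 0.0246
```

```bash
python3 -c "
from h import *
a,d=grab('side'); cv2.imwrite('pics/s18.png',cv2.resize(a[190:290,170:300],None,fx=6,fy=6,interpolation=cv2.INTER_CUBIC)); cv2.imwrite('pics/s18f.png',a)
P=cloud('side',d)
for y in(70,20):
    for x in (15,22,30):
        X=np.r_[J(x,y),.030]; u,v=proj('side',[X])[0].round().astype(int); print(y,x,np.nanmedian(P[v-1:v+2,u-1:u+2,2]).round(4))
"
```

```text
70 15 0.0293
70 22 0.029
70 30 0.0286
20 15 0.0313
20 22 0.0305
20 30 0.031
```

View pics/s18.png

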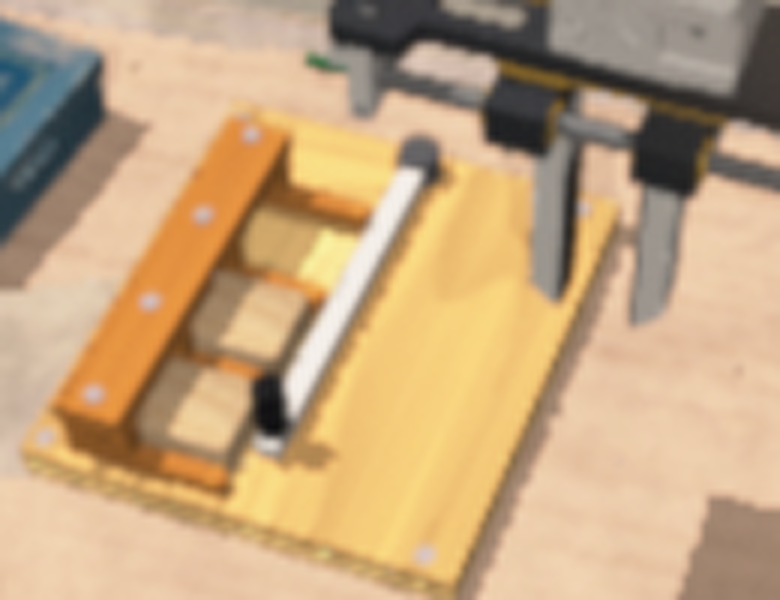

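View pics/s18f.png

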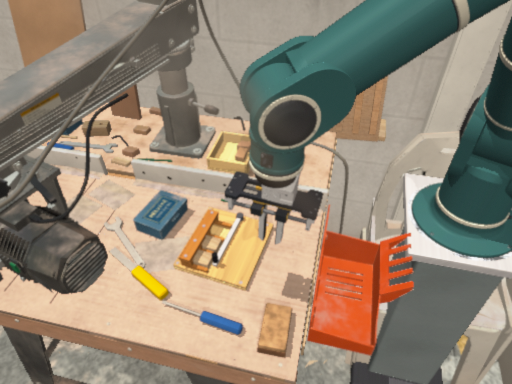

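```bash
python3 -c "
from h import *
f=lambda L:[(170+(u+.5)/6-.5,190+(v+.5)/6-.5) for u,v in L]
# bar centreline top z=.030
a=np.radians(JY);R=np.array([[np.cos(a),-np.sin(a)],[np.sin(a),np.cos(a)]])
q=lambda L,z:print(((ray('side',f(L),z)[:,:2]-JC)@R*1000).round(1).tolist())
q([(402,178),(290,395)],.03); q([(384,195),(285,375)],.03); q([(412,200),(295,425)],.03)
q([(268,380),],.06); q([(268,428)],.03)
q([(250,133),(203,214),(150,301),(93,393)],.055)
"
```

```text
[[-2.2, -73.7], [-3.4, 53.0]]
[[1.5, -61.6], [2.7, 44.3]]
[[-11.2, -63.0], [-11.4, 66.1]]
[[-3.4, 69.5]]
[[-1.7, 71.1]]
[[61.3, -55.3], [60.5, -5.3], [60.7, 45.2], [61.3, 95.1]]
```

```bash
python3 -c "
from h import *
a,d=grab('top'); cv2.imwrite('pics/t20.png',cv2.resize(a[120:245,130:380],None,fx=3.1,fy=3.1,interpolation=cv2.INTER_CUBIC))
P=cloud('top',d)[135:175,290:332]; m=(P[...,0]>.63)&(P[...,0]<.74)&(P[...,1]>-.178)&(P[...,1]<-.045); print(np.nanpercentile(P[m][:,2],[5,50,90,98]))
"
```

```text
[0.0017639  0.00783449 0.02686255 0.03198908]
```

View pics/t20.png

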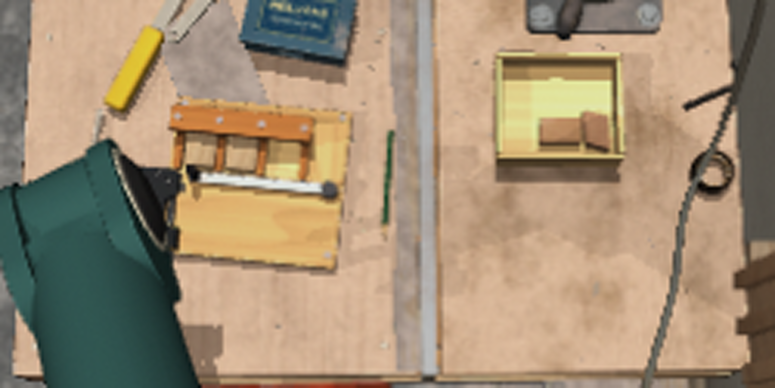

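Everything is in place: the rejects lie flat in the tray, both blocks are seated and the keeper is shut.

```bash
python3 -c "
from station import ctrl
print(ctrl.close_job())"
```

```text
the job is handed in; nothing more can be done
None
```

The jig is loaded and the keeper bar is shut. I handed the job in at about 42 s of robot time.

- **Good blocks:** only two were present. I laid each on the open deck and pushed it nose first under the hold-down bar, into the left and middle pockets. Their tops read 29–31 mm above the table, where 30 mm means flat in the pocket.
- **Rejects:** two were present, the short rectangular piece and the stubby skew one. Both lie in the scrap tray, with nothing standing above about 32 mm. The rectangular piece was knocked about 45 mm during the run, so I found it again and picked it from its new spot.
- **Keeper bar:** I swung it last, until it met its stop at about 20 N. The knob then measured at jig (-3.4, 69.5) mm, against (-4, 70) when fully shut.
- **Bystanders:** I touched neither the tape roll nor the sanding block. The gripper was clear of everything at hand-in.

- **Checks that disagreed:** the two camera views differed by a few millimetres on the jig and the knob, so I used a blend of both.
- **Highest press:** setting down the second block reached about 29 N, under the 40 N limit.
- **Tool tilt:** the tool drifted to about 3° off vertical during the run and I could not correct it. It caused no trouble.

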